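# Press the cap mat home on a well block

## Task

Take the well block out of its cooling dock and set it down, without dropping it, flat in the nest of the hand press, changing your grip on the way because dock and press each leave only two of its sides free. Then pull the press's sprung lever down until its foot has pushed the standing-proud cap mat fully home, without forcing it, hold it there for a moment and ease the lever slowly back up to its rest; never let it spring back. Do not push the neighbouring things about.

Things in the scene. Friction and masses are not known exactly. Their poses are not given: they have to be found in the camera images.
- block: White ribbed plastic well block, 50 mm (its x) by 64 mm (its y) by 48 mm high, about 0.3 kg, with a grey cap mat standing proud on top. Origin: centre of its underside, z up. It starts in the dock. Grip the white body, not the mat: across y (64 mm) in the dock, across x (50 mm) in the press. A half turn about z makes no difference.
- cap (a joint): Travel of the cap mat into the block, in m: about 0 to 0.002 at the start (proud), 0.008 fully home. The mat is 46 by 60 by 8 mm; its top is 64 mm above the block's underside at 0 and 56 mm when home. It moves against about 12 N of friction and then stops firmly.
- cap_top (a point): Centre of the cap mat's upper face.
- dock: Aluminium cooling dock, fixed: a 90 x 90 mm plate 10 mm thick with two upright walls 10 mm thick and 56 mm long (along its y) facing the block's two x sides with 2 mm of play, their tops 78 mm above the bench; the two y ends are open. Origin: centre of the plate's underside; the block stands on the plate at its centre with its axes along the dock's.
- press: Grey hand press, fixed, with an aluminium base 110 mm wide (y) and 12 mm thick, from x = -50 to +150 mm. Origin: on the bench, under the nest's centre; its -x side is the open front. Two cheek plates stand 70 mm apart inside (y = +-35 to +-45 mm) from x = -30 to +135 mm, 80 mm high, 130 mm high round the hinge (x = 85 to 135 mm).
- nest (a point): Centre of the nest floor, 12 mm above the bench, axes along the press's. The block goes here with its x along the press's x (either way round), between the cheeks (3 mm of play each side) and between two low ridges across x, 8 mm high, at x = +-28 to 34 mm (3 mm of play).
- lever_hinge (a point): Middle of the lever's hinge axis, which lies along the press's y, 110 mm behind the nest's centre (x) and 104 mm above the bench.
- lever (a joint): Lever angle in rad: 0 at rest, leaning 10 degrees back past upright; 1.745 when it points level towards the press's front (-x), which is where the foot meets the top of a mat that is fully home; end stop 1.82. A spring pulls it back to 0, with about 4 N at the handle near rest and 7 N when level.
- handle (a point): Centre of the lever's steel T-handle: a round cross bar 18 mm thick and 130 mm long along the press's y, 170 mm from the hinge axis; the lever's flat arm (22 mm wide) joins it in the middle, so grip it about 38 mm to either side. At rest it is 271 mm above the bench.
- foot: The lever's pressing foot: a free-turning rubber roller along y, 24 mm thick and 50 mm long, 110 mm out from the hinge on the underside of the lever, its lowest line 36 mm below the lever's centre line when level. Origin: the roller's centre.
- mat: Plain grey rubber bench mat, 110 x 110 mm and 3 mm thick, fixed, always kept clear: a good place to set the block down. Origin: centre of its underside.
- phone: Black telephone, 150 x 74 x 9 mm, lying loose; leave alone.
- rack: White tube rack with tubes, 70 (x) x 120 (y) mm, 66 mm high, loose; leave alone.
- pipette1: White pipette lying at the back, 235 mm long along its x, 30 mm thick, loose; leave alone.
- pipette2: The same as pipette1.
- tipbox: Yellow tip box, 88 x 128 mm, 80 mm high, loose; leave alone.
- bottle: Bottle, 60 mm thick, 130 mm high, standing loose; leave alone.
- dishes: Stack of three clear dishes, 88 mm across, 42 mm high, loose; leave alone.

How it is judged:
By the outcome, as a careful person would: the job done as asked, in the order asked, and still so for the second after the job is handed in, with the robot touching nothing.
It also fails if it takes over 72 s, if anything falls off the work surface, if the arm or the gripper's body presses on something with over 40 N, if the wrist force passes 120 N, or if a joint passes its speed limit or range.

## Robot

A 6-joint arm with a two-finger parallel gripper is mounted at the origin on the work surface. World frame = base frame: x ahead of the robot, y to its left, z up, the work surface at z = 0. Lengths are in m, angles in rad, forces in N, time in s.
With the tool pointing down it reaches from about 0.35 to 0.875 m from the base axis. Payload 4.2 kg.
Tool frame: the origin (TCP) lies on the front face of the gripper's body, between the roots of the fingers; the fingertips stand 73 mm ahead of it and the grasp point (between the pads) lies 54 mm ahead of it; z points along the fingers, y is the line along which they close (so a half turn about z gives the same grasp; the last joint's range is limited). The gripper opens to 85 mm and grips with 20 to 120 N. Pads are 22 mm wide; open, the fingers measure 114 mm over their backs; the gripper's body (76 mm by 85 mm) begins 54 mm behind the grasp point. The pads swing forward as they close: fully open they stand 13 mm farther back than shut.
Start: joints at [1.388, 0.385, 0.008, 0, -1.194, -0.259], TCP at [0.267, 0.565, 0.304] pointing down, gripper open.
Joint ranges: [-3.14, 3.14], [-1.21, 2.06], [-1.07, 1.41], [-3.16, 2.05], [-2.99, -0.16], [-3.1, 3.1]. Speed limits (rad/s): [2.79, 2.79, 3.14, 3.14, 3.14, 3.14].

## Interface

Orientations are given as [roll, pitch, yaw] about the fixed x, y, z axes, in that order (R = Rz(yaw) Ry(pitch) Rx(roll)).
In Python, from workcell import manip gives the robot as it stands. The module is installed in compiled form; this text tells all that it offers.
- The arm moves only by the tool carry_out, never from a script. Its argument "rows" is a list of rows, each a list of 7 numbers: the finger opening in mm, from 0 to 85.4, then the shift along the tool's x, y, z in mm, then the turn, a rotation vector about the tool's x, y, z in rad. A call has 1 to 12 rows; each row is the pose to reach, as a shift and turn from the pose commanded when the call began, along the tool's axes at that moment; what a row does not reach only later rows make up. A row lasts 1/12 s, in which the tool goes at most 41.7 mm and 7.16 degrees, less where a joint would pass 70% of its speed; a pose out of reach is approached as far as the arm can. A call with a gripper value outside its range is refused whole. The fingers move at their own pace and stop on an object; "newtons" is the grip in N (left out, the last holds). Time passes only in rows, so rows that repeat a pose let the fingers close. It gives the time, the measured TCP pose, the force, the opening and the grip force at its end, in the units of the state.
- manip.state(): the state, without advancing time (a new reading comes with each control period).
- manip.read_camera(name): name is "scene" or "side" or "wrist"; returns a dict with "pixels" (384x512x3 uint8, red, green, blue), "intrinsics" (3x3 intrinsics, pixels), "rvec" (rotation vector, rad) and "tvec" (3), from world to camera coordinates, as OpenCV has them. Camera axes: x right, y down, z forward; pixel columns grow to the right and rows downward; lengths in m; the calibration is good to about 2 mm. A picture is of the moment at which its call begins. There is no depth.
- manip.close_job(): hands the job in; it is judged then, once.
The state is a dict: "time_s": time; "qpos": joint angles; "joint_vel": joint speeds; "tau": joint torques, N m; "eef_pos": TCP position; "ee_rot": TCP orientation; "contact_force": force on the tool from outside, world axes, zero at the start; "moment": the same for the moment, N m; "width": finger opening in m; "gripper_force": force on a finger pad.
Only numpy, scipy, OpenCV 4.12 (cv2) and the standard library are available. Lean on these libraries where they do the work, as an engineer would, in place of code of your own. Each camera call takes 0.05 s, during which the arm holds its last target. There are 200 camera calls.

## Working session

There is one attempt and no reset: what is moved stays moved. The work goes in short steps, Python scripts to look and compute and a tool call to move; the robot and the scene stay as the last step left them, time stands still between calls to the robot, and variables do not carry over. Pictures are saved under pics/ and viewed, at most 10 in all, crops included, and the job is handed in when it is done.

Besides the shell and the picture viewer there is one more tool, called after ">>>" as a command line: name --pt "numbers of a row" for each row, then --argument value for the rest. carry_out: Moves the arm, as the interface text tells. Its arguments: {"type":"object","properties":{"rows":{"type":"array","items":{"type":"array","items":{"type":"number"}}},"newtons":{"type":"number"}},"required":["rows"]}

```bash
mkdir -p pics; cat > h.py <<'E'
import numpy as np, cv2
from scipy.spatial.transform import Rotation as R
from workcell import manip
def cam(n):
    c=manip.read_camera(n); c['R']=R.from_rotvec(np.ravel(c['rvec'])).as_matrix(); c['t']=np.ravel(c['tvec']); c['K']=np.array(c['intrinsics']); return c
def save(c,f): cv2.imwrite('pics/'+f,cv2.cvtColor(np.array(c['pixels']),cv2.COLOR_RGB2BGR))
def onz(c,uv,z):
    uv=np.atleast_2d(np.array(uv,float)); d=(np.linalg.inv(c['K'])@np.c_[uv,np.ones(len(uv))].T).T@c['R']
    o=-c['R'].T@c['t']; return o+d*((z-o[2])/d[:,2])[:,None]
def proj(c,P):
    p=(c['R']@np.atleast_2d(P).T).T+c['t']; q=(c['K']@p.T).T; return q[:,:2]/q[:,2:]
E
python3 - <<'E'
from h import *
s=manip.state();print(s)
for n in('scene','side','wrist'):
    c=cam(n);save(c,n+'0.png');print(n,c['K'].round(1).tolist(),(-c['R'].T@c['t']).round(3),c['R'][2].round(3))
a=[cv2.imread('pics/%s0.png'%n) for n in('scene','side')]
E
```

```text
{'time_s': 0.0, 'qpos': array([ 1.38752956e+00,  3.85588482e-01,  6.61918198e-03, -4.91580594e-04,
       -1.19401198e+00, -2.58623060e-01]), 'joint_vel': array([ 9.23546259e-04, -2.58082317e-05,  3.38791225e-04, -3.91788010e-05,
        1.06220437e-03,  9.40753121e-04]), 'tau': array([ 9.22200124e-04, -3.92286944e+01,  1.88391870e+01,  4.18581963e+00,
       -4.58000242e-03,  1.53510037e-06]), 'eef_pos': array([0.26706307, 0.56459703, 0.30280064]), 'ee_rot': array([ 3.13936353e+00, -1.17297273e-04, -4.42071065e-01]), 'contact_force': array([-0.15835373,  0.49713746,  0.39098982]), 'moment': array([ 0.00550104, -0.01658465, -0.0201468 ]), 'gripper_force': 0.0, 'width': 0.08570200865867511}
scene [[386.4, 0.0, 249.1], [0.0, 386.4, 189.4], [0.0, 0.0, 1.0]] [ 1.317 -0.209  0.97 ] [-0.671  0.163 -0.723]
side [[360.8, 0.0, 253.7], [0.0, 360.8, 187.3], [0.0, 0.0, 1.0]] [ 0.196 -0.831  0.694] [ 0.372  0.791 -0.486]
wrist [[324.8, 0.0, 251.6], [0.0, 324.8, 199.2], [0.0, 0.0, 1.0]] [0.326 0.537 0.372] [-0.234  0.108 -0.966]
```

View pics/scene0.png

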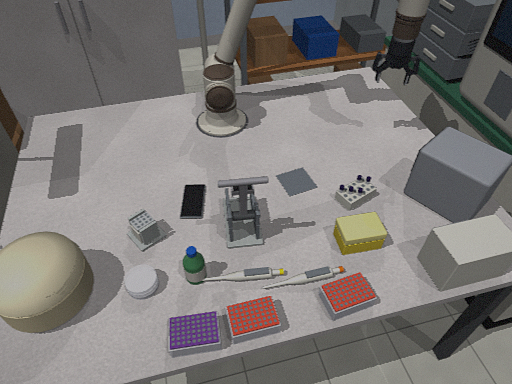

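View pics/side0.png

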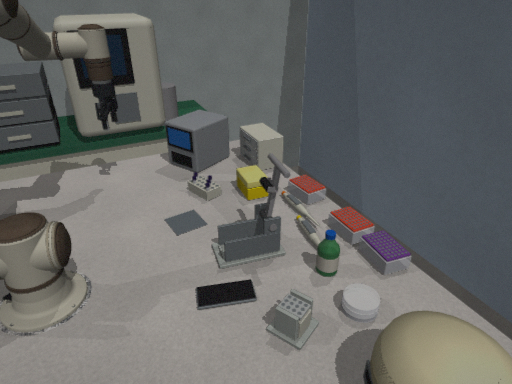

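The scene view shows the dock and block at about (145,228), the press at (243,212) with its handle at (243,181), and the mat at (296,181). In the side view the dock is at (293,318) and the press at (250,240). I'll enlarge these to get corners.

```bash
python3 - <<'E'
import cv2,numpy as np
a=cv2.imread('pics/scene0.png');b=cv2.imread('pics/side0.png')
def crop(i,x,y,w,h,W,H):
    k=cv2.resize(i[y:y+h,x:x+w],(W,H),interpolation=cv2.INTER_CUBIC)
    for u in range((x//10+1)*10,x+w,10):
        X=int((u-x)*W/w); cv2.line(k,(X,0),(X,6),(0,0,255),1); cv2.putText(k,str(u),(X-8,15),0,.3,(0,0,255),1)
    for v in range((y//10+1)*10,y+h,10):
        Y=int((v-y)*H/h); cv2.line(k,(0,Y),(6,Y),(0,0,255),1); cv2.putText(k,str(v),(8,Y+3),0,.3,(0,0,255),1)
    return k
m=np.vstack([np.hstack([crop(a,120,200,60,45,400,300),crop(a,205,165,100,90,400,300)]),np.hstack([crop(b,260,280,64,64,400,300),crop(b,155,145,144,124,400,300)])])
cv2.imwrite('pics/m.png',m)
E
```

```text
(no output)
```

View pics/m.png

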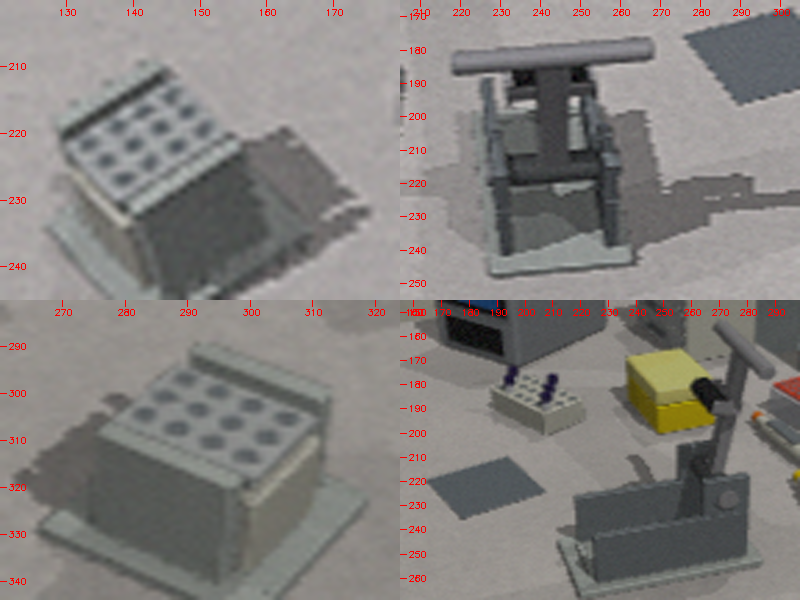

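The montage shows dock wall tops in scene at (156,221), (140,232), (129,219.5) and (145,210), and in side at (275.5,307), (298,319), (290,289) and (313,300). The press base corners in scene are (227,247.5) and (263,243.6), and in side (212,245), (220.5,268) and (285,252.5).

```bash
python3 - <<'E'
from h import *
a=cam('scene');b=cam('side')
print('dock sc',onz(a,[(156,221.3),(140.2,231.8),(129.3,219.5),(144.7,209.8)],.078).round(3))
print('dock sd',onz(b,[(275.5,307.3),(298.4,318.8),(290.4,289.2),(312.8,300.3)],.078).round(3))
print('press sc',onz(a,[(227,247.5),(263,243.6)],.006).round(3))
print('press sd',onz(b,[(211.9,245),(220.5,267.8),(285.3,252.5)],.006).round(3))
# handle ends (centre line)
print('handle',onz(a,[(219,184.5),(267.5,179.5)],.271).round(3))
m=(lambda c:cv2.inRange(cv2.cvtColor(np.array(c['pixels']),cv2.COLOR_RGB2BGR),(0,0,0),(0,0,0)))
print('mat',onz(a,[(276,177),(299,169),(316,185),(290,196)],.003).round(3))
print('phone',onz(a,[(184,186),(206,186),(203,217),(180,216)],.009).round(3), 'rack',onz(a,[(335,190),(380,190),(357,207)],.05).round(3))
print('bottle',onz(a,[(195,280)],.0).round(3))
# wrist cam in tool frame
w=cam('wrist');s=manip.state();Rt=R.from_euler('xyz',s['ee_rot']).as_matrix()
print('wrist cam in tool',(Rt.T@(-w['R'].T@w['t']-s['eef_pos'])).round(4),(Rt.T@w['R'].T).round(3))
E
```

```text
dock sc [[ 0.544 -0.307  0.078]
 [ 0.572 -0.355  0.078]
 [ 0.517 -0.384  0.078]
 [ 0.49  -0.337  0.078]]
dock sd [[ 0.478 -0.34   0.078]
 [ 0.507 -0.388  0.078]
 [ 0.535 -0.307  0.078]
 [ 0.563 -0.358  0.078]]
press sc [[ 0.64  -0.116  0.006]
 [ 0.654 -0.007  0.006]]
press sd [[ 0.453  0.017  0.006]
 [ 0.44  -0.09   0.006]
 [ 0.637 -0.111  0.006]]
handle [[ 0.631 -0.121  0.271]
 [ 0.646  0.003  0.271]]
mat [[0.384 0.117 0.003]
 [0.366 0.21  0.003]
 [0.458 0.24  0.003]
 [0.485 0.136 0.003]]
phone [[ 0.35  -0.207  0.009]
 [ 0.37  -0.133  0.009]
 [ 0.505 -0.166  0.009]
 [ 0.482 -0.238  0.009]] rack [[0.538 0.27  0.05 ]
 [0.576 0.412 0.05 ]
 [0.624 0.307 0.05 ]]
bottle [[ 0.722 -0.227 -0.   ]]
wrist cam in tool [ 0.0647 -0.0001 -0.0685] [[ 0.    -0.966 -0.257]
 [ 1.    -0.     0.001]
 [-0.001 -0.257  0.966]]
```

```bash
cat >> h.py <<'E'
def tgt(x,y,z,yaw,tilt=0):
    """shift mm / rotvec to reach TCP pose; yaw deg; tilt deg about world axis perpendicular"""
    s=manip.state(); R0=R.from_euler('xyz',s['ee_rot'])
    R1=R.from_euler('z',yaw,degrees=True)*R.from_euler('x',180-tilt,degrees=True)
    print('shift',(R0.inv().apply(np.array([x,y,z])-s['eef_pos'])*1e3).round(1),'rot',(R0.inv()*R1).as_rotvec().round(3))
E
python3 -c "
from h import *
tgt(.526,-.347,.25,-150)"
```

```text
shift [623.9 713.6  54. ] rot [ 0.000e+00 -1.000e-03  2.176e+00]
```

>>> carry_out --pt "85 624 714 0 0 0 2.176" --pt "85 624 714 0 0 0 2.176" --pt "85 624 714 0 0 0 2.176" --pt "85 624 714 0 0 0 2.176" --pt "85 624 714 0 0 0 2.176" --pt "85 624 714 0 0 0 2.176" --pt "85 624 714 0 0 0 2.176" --pt "85 624 714 0 0 0 2.176" --pt "85 624 714 0 0 0 2.176" --pt "85 624 714 0 0 0 2.176" --pt "85 624 714 0 0 0 2.176" --pt "85 624 714 0 0 0 2.176"

```text
time_s: 1.3
eef_pos: [0.4035, 0.082, 0.3044]
ee_rot: [-3.141, 0.001, -1.947]
contact_force: [1.2, 0.9, 0.4]
width: 0.085
gripper_force: 0.0
```

```bash
python3 -c "
from h import *
print(manip.state()['qpos'])
tgt(.526,-.347,.25,-150)"
```

```text
[ 5.98985377e-01  1.00259781e-02 -4.73167908e-01  3.04103860e-05
 -1.08621930e+00 -9.75447157e-01]
shift [ 354.  -271.6   54.2] rot [-0.     0.001  0.671]
```

>>> carry_out --pt "85 354 -272 30 0 0 0.671" --pt "85 354 -272 30 0 0 0.671" --pt "85 354 -272 30 0 0 0.671" --pt "85 354 -272 30 0 0 0.671" --pt "85 354 -272 30 0 0 0.671" --pt "85 354 -272 30 0 0 0.671" --pt "85 354 -272 30 0 0 0.671" --pt "85 354 -272 30 0 0 0.671" --pt "85 354 -272 54 0 0 0.671" --pt "85 354 -272 54 0 0 0.671" --pt "85 354 -272 54 0 0 0.671" --pt "85 354 -272 54 0 0 0.671"

```text
time_s: 2.3
eef_pos: [0.5289, -0.3493, 0.246]
ee_rot: [3.139, -0.003, -2.618]
contact_force: [0.9, -0.1, -1.0]
width: 0.0844
gripper_force: 0.0
```

```bash
python3 - <<'E'
from h import *
c=cam('wrist');i=cv2.cvtColor(np.array(c['pixels']),cv2.COLOR_RGB2BGR)
s=manip.state();print(s['eef_pos'],s['ee_rot'])
# overlay predicted block top and walls
def rect(cx,cy,yaw,hx,hy,z,col,ox=0):
    P=R.from_euler('z',yaw,degrees=True).apply([[ox-hx,-hy,z],[ox+hx,-hy,z],[ox+hx,hy,z],[ox-hx,hy,z]])+[cx,cy,0]
    cv2.polylines(i,[proj(c,P).round().astype(int)],True,col,1)
for ox in(-.032,.032): rect(.526,-.347,30,.005,.028,.078,(0,0,255),ox)
rect(.526,-.347,30,.045,.045,.01,(0,255,0))
cv2.imwrite('pics/w1.png',cv2.resize(i,(768,576)))
E
```

```text
[ 0.52840848 -0.34715393  0.24704101] [ 3.13843479e+00 -2.54658710e-03 -2.61707088e+00]
```

View pics/w1.png

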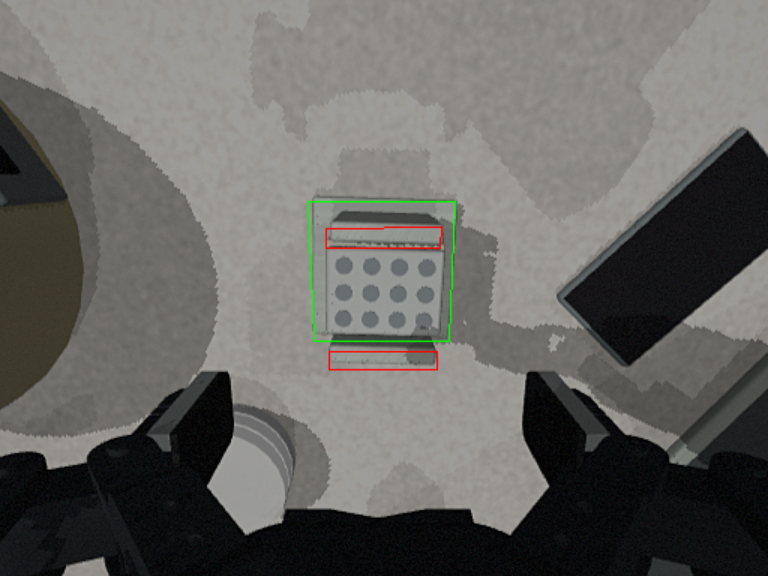

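The wrist view shows the dock close to the prediction, with the plate at (315–457,196–341) in doubled pixels, about 2 mm further up in the image. The yaw agrees within about 1°. I'll check dish clearance and then descend.

```bash
python3 - <<'E'
from h import *
c=cam('wrist')
print('dish',onz(c,[(147,220),(120,203)],.042).round(3), 'plate',onz(c,np.array([(315,196),(457,199.5),(450,341)])/2,.01).round(4))
print('walls',onz(c,np.array([(328,367),(436,367),(443,229),(443,249),(328,249)])/2,.078).round(4))
tgt(.5245,-.348,.125,-150)
E
```

```text
dish [[ 0.597 -0.413  0.042]
 [ 0.595 -0.441  0.042]] plate [[ 0.5024 -0.4588  0.01  ]
 [ 0.4718 -0.4028  0.01  ]
 [ 0.5298 -0.3744  0.01  ]]
walls [[ 0.5484 -0.4103  0.078 ]
 [ 0.5282 -0.3753  0.078 ]
 [ 0.4831 -0.3971  0.078 ]
 [ 0.4891 -0.3938  0.078 ]
 [ 0.5097 -0.4293  0.078 ]]
shift [  4.3  -0.2 123.3] rot [ 0.002 -0.002  0.003]
```

```bash
python3 - <<'E'
from h import *
c=cam('wrist')
print('dish',onz(c,np.array([(294,445),(245,408)])/1.5,.042).round(3), 'plate',onz(c,np.array([(315,196),(457,199.5),(450,341)])/1.5,.01).round(4))
w=onz(c,np.array([(330,367),(436,367),(443,228),(327,229)])/1.5,.078);print('walls',w.round(4),w.mean(0))
tgt(.5245,-.348,.125,-150)
E
```

```text
dish [[ 0.644 -0.339  0.042]
 [ 0.637 -0.377  0.042]] plate [[ 0.5047 -0.4032  0.01  ]
 [ 0.4624 -0.3262  0.01  ]
 [ 0.543  -0.2803  0.01  ]]
walls [[ 0.5713 -0.3489  0.078 ]
 [ 0.5432 -0.3006  0.078 ]
 [ 0.4795 -0.3363  0.078 ]
 [ 0.5084 -0.3851  0.078 ]] [ 0.52562502 -0.34270206  0.078     ]
shift [  5.   -0.9 124.3] rot [ 0.001 -0.001  0.004]
```

```bash
python3 -c "
from h import *
tgt(.525,-.343,.088,-150)"
```

```text
shift [  2.    3.2 161.3] rot [ 0.001 -0.001  0.004]
```

>>> carry_out --pt "85 2 3 30 0 0 0.003" --pt "85 2 3 60 0 0 0.003" --pt "85 2 3 90 0 0 0.003" --pt "85 2 3 110 0 0 0.003" --pt "85 2 3 125 0 0 0.003" --pt "85 2 3 138 0 0 0.003" --pt "85 2 3 150 0 0 0.003" --pt "85 2 3 157 0 0 0.003" --pt "85 2 3 161 0 0 0.003" --pt "85 2 3 161 0 0 0.003" --pt "75 2 3 161 0 0 0.003" --pt "68 2 3 161 0 0 0.003" --newtons 40

```text
time_s: 3.45
eef_pos: [0.5264, -0.3433, 0.0901]
ee_rot: [-3.139, 0.002, -2.615]
contact_force: [0.7, -1.4, 1.0]
width: 0.0682
gripper_force: 0.3
```

>>> carry_out --pt "60 0 0 0 0 0 0" --pt "55 0 0 0 0 0 0" --pt "55 0 0 0 0 0 0" --pt "55 0 0 0 0 0 0" --pt "55 0 0 0 0 0 0" --newtons 40

```text
time_s: 3.87
eef_pos: [0.5267, -0.3435, 0.0905]
ee_rot: [-3.139, 0.002, -2.615]
contact_force: [0.4, -0.1, 5.4]
width: 0.0632
gripper_force: 45.5
```

>>> carry_out --pt "55 0 0 -4 0 0 0" --pt "55 0 0 -10 0 0 0" --pt "55 0 0 -20 0 0 0" --pt "55 0 0 -32 0 0 0" --pt "55 0 0 -48 0 0 0" --pt "55 0 0 -64 0 0 0" --pt "55 0 0 -80 0 0 0" --pt "55 0 0 -100 0 0 0" --pt "55 0 0 -120 0 0 0" --pt "55 0 0 -138 0 0 0" --pt "55 0 0 -150 0 0 0" --pt "55 0 0 -150 0 0 0"

```text
time_s: 4.87
eef_pos: [0.5255, -0.3437, 0.2428]
ee_rot: [-3.138, 0.002, -2.616]
contact_force: [0.1, -0.0, -2.6]
width: 0.0637
gripper_force: 45.6
```

```bash
python3 -c "
from h import *
c=cam('wrist');save(c,'w2.png');print(manip.state()['qpos'])
tgt(.424,.176,.24,-187)"
```

```text
[-3.21275371e-01  4.36102948e-01 -7.66363481e-02  3.61787678e-04
 -1.05675324e+00 -7.24110460e-01]
shift [-1.731e+02  4.998e+02  2.000e-01] rot [-0.001  0.001  0.648]
```

View pics/w2.png

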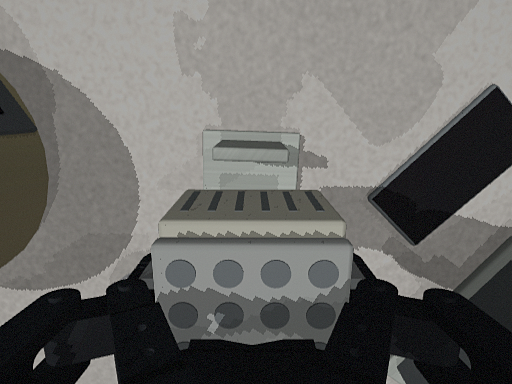

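The block is held square and the cap is visible. Next, carry it to the mat.

>>> carry_out --pt "55 -5 15 0 0 0 0.05" --pt "55 -16 45 0 0 0 0.12" --pt "55 -29 83 0 0 0 0.2" --pt "55 -42 122 0 0 0 0.3" --pt "55 -55 160 0 0 0 0.4" --pt "55 -69 198 0 0 0 0.5" --pt "55 -82 236 0 0 0 0.6" --pt "55 -95 275 0 0 0 0.648" --pt "55 -108 313 0 0 0 0.648" --pt "55 -121 350 0 0 0 0.648" --pt "55 -134 388 0 0 0 0.648" --pt "55 -147 425 0 0 0 0.648"

```text
time_s: 5.92
eef_pos: [0.4374, 0.0993, 0.238]
ee_rot: [-3.139, -0.003, 3.019]
contact_force: [1.4, -0.4, -2.8]
width: 0.0634
gripper_force: 45.5
```

```bash
python3 -c "
from h import *
c=cam('scene');save(c,'s1.png')
tgt(.424,.176,.087,-187)"
```

```text
shift [ 21.8  69.3 151.4] rot [ 0.001 -0.001  0.005]
```

>>> carry_out --pt "55 8 25 20 0 0 0" --pt "55 16 52 50 0 0 0" --pt "55 22 69 80 0 0 0" --pt "55 22 69 105 0 0 0" --pt "55 22 69 122 0 0 0" --pt "55 22 69 134 0 0 0" --pt "55 22 69 142 0 0 0" --pt "55 22 69 147 0 0 0" --pt "55 22 69 150 0 0 0" --pt "55 22 69 152 0 0 0" --pt "55 22 69 153 0 0 0" --pt "55 22 69 154 0 0 0"

```text
time_s: 6.97
eef_pos: [0.4263, 0.1697, 0.0854]
ee_rot: [3.141, 0.001, 3.019]
contact_force: [-0.7, 0.4, -2.2]
width: 0.0635
gripper_force: 45.7
```

>>> carry_out --pt "55 0 0 0.5 0 0 0" --pt "55 0 0 1 0 0 0" --pt "55 0 0 1.5 0 0 0" --pt "55 0 0 2 0 0 0" --pt "55 0 0 2 0 0 0"

```text
time_s: 7.38
eef_pos: [0.4261, 0.1697, 0.0835]
ee_rot: [3.141, 0.0, 3.02]
contact_force: [-1.2, -0.9, 3.6]
width: 0.0636
gripper_force: 46.3
```

>>> carry_out --pt "66 0 0 0 0 0 0" --pt "70 0 0 0 0 0 0" --pt "76 0 0 0 0 0 0" --pt "85 0 0 0 0 0 0" --pt "85 0 0 0 0 0 0" --pt "85 0 0 -10 0 0 0" --pt "85 0 0 -25 0 0 0" --pt "85 0 0 -50 0 0 0" --pt "85 0 0 -80 0 0 0" --pt "85 0 0 -120 0 0 0" --pt "85 0 0 -150 0 0 -0.1" --pt "85 0 0 -150 0 0 -0.22"

```text
time_s: 8.38
eef_pos: [0.4286, 0.1713, 0.2394]
ee_rot: [3.135, 0.012, -3.037]
contact_force: [0.9, -0.2, -0.3]
width: 0.0852
gripper_force: 0.0
```

>>> carry_out --pt "85 0 0 0 0 0 -0.12" --pt "85 0 0 0 0 0 -0.24" --pt "85 0 0 0 0 0 -0.36" --pt "85 0 0 0 0 0 -0.48" --pt "85 0 0 0 0 0 -0.6" --pt "85 0 0 0 0 0 -0.72" --pt "85 0 0 0 0 0 -0.84" --pt "85 0 0 0 0 0 -0.96" --pt "85 0 0 0 0 0 -1.08" --pt "85 0 0 0 0 0 -1.2" --pt "85 0 0 0 0 0 -1.3" --pt "85 0 0 0 0 0 -1.351"

```text
time_s: 9.38
eef_pos: [0.4258, 0.1695, 0.2328]
ee_rot: [3.141, -0.0, -1.689]
contact_force: [-0.2, 0.2, 0.6]
width: 0.0849
gripper_force: 0.0
```

```bash
python3 - <<'E'
from h import *
s=manip.state();print(s['eef_pos'],s['ee_rot'])
c=cam('wrist');i=cv2.cvtColor(np.array(c['pixels']),cv2.COLOR_RGB2BGR)
cv2.imwrite('pics/w3.png',i)
tgt(.4262,.1697,.087,-97)
E
```

```text
[0.42583187 0.16945541 0.2327668 ] [ 3.14131815e+00 -1.50933359e-04 -1.68860846e+00]
shift [ -0.3  -0.4 145.8] rot [ 0.    -0.     0.004]
```

View pics/w3.png

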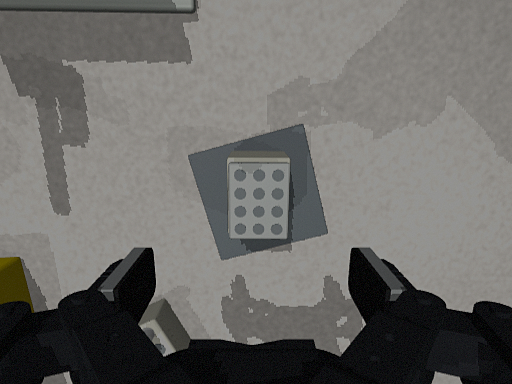

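The block stands upright on the mat, with the cap at (228–290,163–238) and square to the tool. I'll measure its centre.

```bash
python3 - <<'E'
from h import *
c=cam('wrist')
p=onz(c,[(229,163),(290,163),(289.5,238),(228.5,238)],.066);print(p.round(4),p.mean(0).round(4))
s=manip.state();print(R.from_euler('xyz',s['ee_rot']).inv().apply(p-s['eef_pos']).round(4))
tgt(.4262,.1697,.0865,-97)
E
```

```text
[[0.4384 0.1384 0.066 ]
 [0.3943 0.1436 0.066 ]
 [0.3997 0.2018 0.066 ]
 [0.4467 0.1962 0.066 ]] [0.4198 0.17   0.066 ]
[[ 0.0293 -0.0163  0.1668]
 [ 0.0295  0.0282  0.1668]
 [-0.0289  0.0298  0.1668]
 [-0.0291 -0.0174  0.1668]]
shift [ -0.3  -0.3 146.3] rot [ 0. -0. -0.]
```

>>> carry_out --pt "85 0 5.5 30 0 0 0" --pt "85 0 5.5 60 0 0 0" --pt "85 0 5.5 90 0 0 0" --pt "85 0 5.5 110 0 0 0" --pt "85 0 5.5 125 0 0 0" --pt "85 0 5.5 136 0 0 0" --pt "85 0 5.5 143 0 0 0" --pt "85 0 5.5 146 0 0 0" --pt "85 0 5.5 146 0 0 0" --pt "70 0 5.5 146 0 0 0" --pt "60 0 5.5 146 0 0 0" --pt "54 0 5.5 146 0 0 0"

```text
time_s: 10.48
eef_pos: [0.4208, 0.1705, 0.0876]
ee_rot: [-3.14, 0.001, -1.693]
contact_force: [0.7, -0.5, -0.3]
width: 0.0544
gripper_force: 0.0
```

>>> carry_out --pt "48 0 0 0 0 0 0" --pt "42 0 0 0 0 0 0" --pt "42 0 0 0 0 0 0" --pt "42 0 0 0 0 0 0" --pt "42 0 0 0 0 0 0" --pt "42 0 0 -3 0 0 0" --pt "42 0 0 -12 0 0 0" --pt "42 0 0 -30 0 0 0" --pt "42 0 0 -60 0 0 0" --pt "42 0 0 -90 0 0 0" --pt "42 0 0 -112 0 0 0" --pt "42 0 0 -120 0 0 0" --newtons 40

```text
time_s: 11.48
eef_pos: [0.4214, 0.1709, 0.2105]
ee_rot: [-3.137, 0.005, -1.692]
contact_force: [0.3, 0.4, -3.0]
width: 0.0491
gripper_force: 42.3
```

```bash
python3 -c "
from h import *
tgt(.485,.085,.26,-97)"
```

```text
shift [ 77.3 -73.7 -49.5] rot [-0.005  0.005  0.001]
```

>>> carry_out --pt "42 8 -8 -12 0 0 0" --pt "42 24 -22 -28 0 0 0" --pt "42 42 -40 -45 -0.003 0.004 0" --pt "42 60 -58 -50 -0.003 0.004 0" --pt "42 72 -70 -50 -0.003 0.004 0" --pt "42 77 -74 -50 -0.003 0.004 0" --pt "42 77 -74 -50 -0.003 0.004 0" --pt "42 77 -74 -50 -0.003 0.004 0"

```text
time_s: 12.15
eef_pos: [0.4838, 0.0845, 0.2558]
ee_rot: [3.136, -0.005, -1.694]
contact_force: [0.1, -0.1, -1.6]
width: 0.0496
gripper_force: 42.3
```

```bash
python3 - <<'E'
from h import *
s=manip.state();print(s['eef_pos'],s['ee_rot'])
c=cam('wrist');i=cv2.cvtColor(np.array(c['pixels']),cv2.COLOR_RGB2BGR)
i=cv2.resize(i,(768,576),interpolation=cv2.INTER_CUBIC)
Rp=R.from_euler('z',-6.5,degrees=True)
def rect(x0,x1,y0,y1,z,col):
    P=Rp.apply([[x0,y0,z],[x1,y0,z],[x1,y1,z],[x0,y1,z]])+[.497,-.043,0]
    cv2.polylines(i,[((proj(c,P)+.5)*1.5-.5).round().astype(int)],True,col,1)
rect(-.05,.15,-.055,.055,.012,(0,255,0)); rect(-.03,.085,.035,.045,.08,(0,0,255)); rect(-.03,.085,-.045,-.035,.08,(0,0,255))
cv2.imwrite('pics/w4.png',i)
E
```

```text
[0.48377417 0.08452339 0.25578805] [ 3.13608947 -0.00498742 -1.69383252]
```

View pics/w4.png

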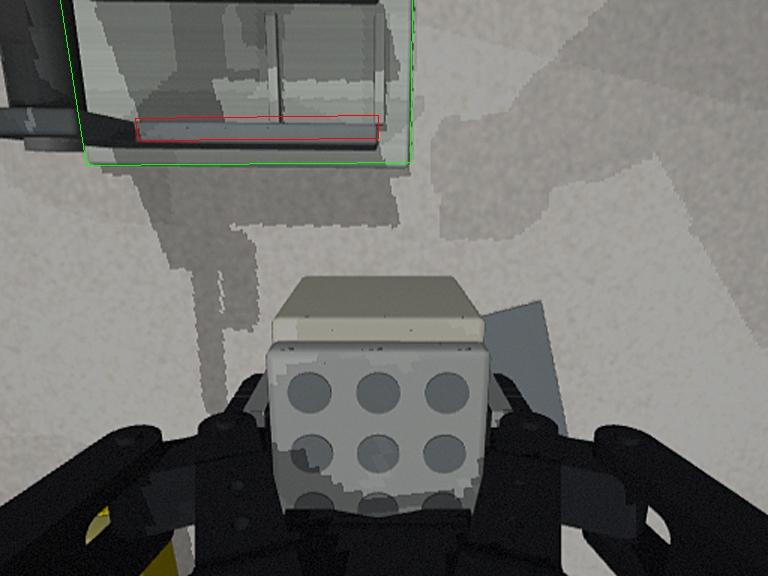

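The wrist view shows the press at upper left, with the near cheek top at (136–378,122–146) and the ridges near x≈270 and 380 (1.5x pixels). The prediction is within a few mm, so I'll get edge positions from intensity profiles.

```bash
python3 - <<'E'
from h import *
c=cam('wrist');g=cv2.cvtColor(np.array(c['pixels']),cv2.COLOR_RGB2GRAY).astype(int)
for r in(22,36): print('row',r,list(zip(range(172,280),g[r-1:r+2,172:280].mean(0).astype(int)))[0:20:1] and [int(v) for v in g[r-1:r+2,172:280].mean(0)])
for u in(130,170,210,240): print('col',u,[int(v) for v in g[0:6,u-1:u+2].mean(1)],[int(v) for v in g[74:112,u-1:u+2].mean(1)])
E
```

```text
row 22 [84, 82, 82, 83, 83, 64, 113, 108, 109, 109, 114, 110, 48, 56, 95, 91, 91, 87, 109, 108, 108, 107, 106, 107, 107, 108, 108, 108, 109, 108, 106, 109, 107, 108, 109, 107, 108, 109, 109, 109, 107, 107, 109, 109, 107, 108, 107, 109, 108, 108, 110, 109, 109, 110, 109, 109, 109, 108, 109, 109, 108, 109, 110, 110, 109, 109, 109, 110, 110, 111, 106, 101, 102, 102, 101, 102, 102, 104, 91, 114, 109, 108, 109, 115, 97, 93, 92, 90, 109, 115, 158, 155, 153, 154, 154, 154, 154, 154, 154, 158, 145, 127, 72, 147, 142, 149, 145, 162]
row 36 [100, 101, 102, 102, 104, 102, 103, 108, 108, 110, 112, 118, 95, 47, 83, 95, 90, 113, 110, 111, 110, 111, 109, 110, 110, 110, 111, 109, 110, 111, 111, 110, 110, 111, 111, 111, 112, 110, 111, 110, 112, 111, 110, 111, 111, 112, 110, 110, 111, 111, 112, 111, 112, 112, 112, 112, 113, 112, 110, 111, 112, 113, 112, 113, 113, 113, 113, 113, 112, 114, 112, 105, 104, 104, 105, 105, 106, 96, 97, 110, 110, 110, 111, 116, 89, 94, 96, 92, 115, 113, 111, 106, 163, 160, 158, 158, 158, 158, 158, 160, 142, 126, 73, 151, 147, 144, 143, 162]
col 130 [38, 74, 96, 91, 93, 91] [84, 83, 84, 85, 84, 80, 85, 98, 105, 108, 108, 107, 106, 107, 108, 106, 108, 106, 100, 82, 59, 26, 33, 26, 62, 105, 115, 113, 113, 110, 108, 110, 110, 107, 96, 84, 88, 116]
col 170 [26, 62, 100, 93, 91, 90] [128, 126, 130, 129, 130, 130, 118, 82, 104, 109, 110, 111, 110, 109, 109, 108, 110, 110, 107, 92, 71, 42, 33, 34, 38, 82, 118, 114, 112, 111, 109, 108, 109, 108, 101, 85, 88, 119]
col 210 [27, 48, 91, 114, 108, 108] [131, 130, 129, 131, 130, 129, 124, 105, 97, 105, 109, 110, 109, 108, 108, 107, 108, 108, 108, 101, 82, 55, 30, 33, 31, 64, 109, 115, 111, 112, 110, 106, 108, 111, 106, 94, 84, 98]
col 240 [33, 26, 68, 109, 104, 107] [142, 139, 139, 138, 136, 137, 139, 131, 91, 104, 110, 112, 109, 109, 109, 108, 107, 106, 108, 104, 87, 65, 34, 34, 31, 49, 94, 117, 114, 113, 111, 109, 110, 113, 112, 102, 87, 91]
```

```bash
python3 - <<'E'
from h import *
c=cam('wrist')
r=onz(c,[(183.6,22),(184.0,36),(249.7,22),(249.4,36)],.02)
print('ridge inner edges',r.round(4)); m=(r[0]+r[2])/2;print('ridge mid',m.round(4),((r[1]+r[3])/2).round(4))
k=onz(c,[(240,81.8),(170,80.6),(240,94.7),(170,94.1)],.08); print('near cheek',k.round(4), np.degrees(np.arctan2(*(k[0]-k[1])[[1,0]])), np.degrees(np.arctan2(*(k[2]-k[3])[[1,0]])))
f=onz(c,[(240,1.8),(170,.9)],.012); print('far inner foot',f.round(4))
for yaw in(-6.5,-7):
    a=np.radians(yaw);ex=np.array([np.cos(a),np.sin(a)]);ey=np.array([-ex[1],ex[0]])
    print(yaw,'x',[round(float(p[:2]@ex),4) for p in r],'y inner near',[round(float(p[:2]@ey),4) for p in k],'far',[round(float(p[:2]@ey),4) for p in f])
# block cap held & body upper edge in tool frame
p=onz(c,np.array([(268,345),(489,345)])/1.5,0.0)
s=manip.state();print('tool',s['eef_pos'],s['ee_rot'])
Rt=R.from_euler('xyz',s['ee_rot'])
b=onz(c,np.array([(272,320),(484,320)])/1.5,s['eef_pos'][2]-.0838+.048);print('block body top edge in tool',Rt.inv().apply(b-s['eef_pos']).round(4))
E
```

```text
ridge inner edges [[ 0.5228 -0.0609  0.02  ]
 [ 0.5244 -0.0502  0.02  ]
 [ 0.4671 -0.0542  0.02  ]
 [ 0.4687 -0.0434  0.02  ]]
ridge mid [ 0.495  -0.0576  0.02  ] [ 0.4965 -0.0468  0.02  ]
near cheek [[ 4.804e-01 -1.900e-03  8.000e-02]
 [ 5.298e-01 -8.700e-03  8.000e-02]
 [ 4.816e-01  6.800e-03  8.000e-02]
 [ 5.315e-01  3.000e-04  8.000e-02]] 172.15102869290553 172.6017751091543
far inner foot [[ 0.4732 -0.0728  0.012 ]
 [ 0.5328 -0.0806  0.012 ]]
-6.5 x [0.5264, 0.5267, 0.4702, 0.4706] y inner near [0.0525, 0.0513, 0.0612, 0.0605] far [-0.0187, -0.0198]
-7 x [0.5264, 0.5266, 0.4702, 0.4705] y inner near [0.0566, 0.0559, 0.0654, 0.0651] far [-0.0146, -0.0151]
tool [0.48391964 0.08532886 0.25644789] [ 3.13750931 -0.00448849 -1.69167044]
block body top edge in tool [[ 0.0322 -0.0232  0.0359]
 [ 0.0322  0.0244  0.036 ]]
```

```bash
python3 -c "
from h import *
tgt(.4977,-.0402,.2,-97.4)"
```

```text
shift [122.7 -29.   56.9] rot [ 0.004 -0.005  0.008]
```

>>> carry_out --pt "42 6 -2 0 0 0 0" --pt "42 20 -5 0 0.004 -0.005 0.008" --pt "42 42 -10 0 0.004 -0.005 0.008" --pt "42 66 -16 4 0.004 -0.005 0.008" --pt "42 88 -21 10 0.004 -0.005 0.008" --pt "42 106 -25 20 0.004 -0.005 0.008" --pt "42 118 -28 32 0.004 -0.005 0.008" --pt "42 122.5 -29 44 0.004 -0.005 0.008" --pt "42 122.5 -29 52 0.004 -0.005 0.008" --pt "42 122.5 -29 56 0.004 -0.005 0.008" --pt "42 122.5 -29 56 0.004 -0.005 0.008" --pt "42 122.5 -29 56 0.004 -0.005 0.008"

```text
time_s: 13.3
eef_pos: [0.4986, -0.04, 0.2016]
ee_rot: [-3.14, 0.001, -1.699]
contact_force: [-0.0, 0.7, -2.1]
width: 0.0497
gripper_force: 42.3
```

```bash
python3 -c "
from h import *
print(manip.state()['eef_pos'])
tgt(.4977,-.0402,.1,-97.4)
c=cam('side');i=cv2.cvtColor(np.array(c['pixels']),cv2.COLOR_RGB2BGR)
d=cam('scene');j=cv2.cvtColor(np.array(d['pixels']),cv2.COLOR_RGB2BGR)
cv2.imwrite('pics/m2.png',np.hstack([cv2.resize(i[140:280,190:320],(390,420)),cv2.resize(j[140:260,190:300],(400,420))]))"
```

```text
[ 0.4985612  -0.03995496  0.20163291]
shift [  0.4   1.  101.6] rot [-0.002  0.001  0.   ]
```

View pics/m2.png

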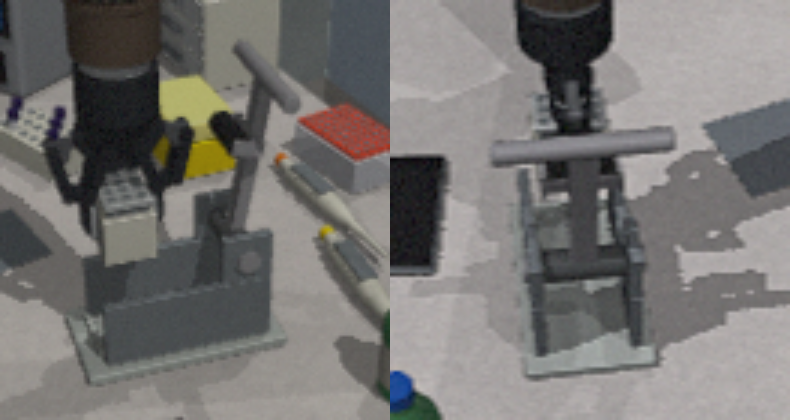

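The block hangs over the nest between the cheeks and clear of the lever. Lowering now.

>>> carry_out --pt "42 0.5 1 8 0 0 0" --pt "42 0.5 1 22 0 0 0" --pt "42 0.5 1 36 0 0 0" --pt "42 0.5 1 50 0 0 0" --pt "42 0.5 1 62 0 0 0" --pt "42 0.5 1 72 0 0 0" --pt "42 0.5 1 82 0 0 0" --pt "42 0.5 1 90 0 0 0" --pt "42 0.5 1 95 0 0 0" --pt "42 0.5 1 98 0 0 0" --pt "42 0.5 1 100 0 0 0" --pt "42 0.5 1 101 0 0 0"

```text
time_s: 14.4
eef_pos: [0.4976, -0.0407, 0.1004]
ee_rot: [-3.14, 0.001, -1.701]
contact_force: [-0.5, -0.7, -2.5]
width: 0.0496
gripper_force: 42.3
```

>>> carry_out --pt "42 0 0 1 0 0 0" --pt "42 0 0 2 0 0 0" --pt "42 0 0 3 0 0 0" --pt "42 0 0 3.5 0 0 0" --pt "42 0 0 3.5 0 0 0"

```text
time_s: 14.82
eef_pos: [0.4974, -0.0408, 0.0969]
ee_rot: [-3.14, 0.001, -1.701]
contact_force: [-0.2, -0.5, -3.0]
width: 0.0498
gripper_force: 42.3
```

>>> carry_out --pt "42 0 0 0.5 0 0 0" --pt "42 0 0 1 0 0 0" --pt "42 0 0 1.5 0 0 0" --pt "42 0 0 2 0 0 0" --pt "42 0 0 2 0 0 0"

```text
time_s: 15.23
eef_pos: [0.4974, -0.0408, 0.0967]
ee_rot: [-3.14, 0.001, -1.7]
contact_force: [-4.6, 0.8, 13.6]
width: 0.0494
gripper_force: 44.1
```

>>> carry_out --pt "42 0 0 -1.2 0 0 0" --pt "50 0 0 -1.2 0 0 0" --pt "56 0 0 -1.2 0 0 0" --pt "64 0 0 -1.2 0 0 0" --pt "72 0 0 -1.2 0 0 0" --pt "72 0 0 -1.2 0 0 0" --pt "72 0 0 -8 0 0 0" --pt "72 0 0 -25 0 0 0" --pt "72 0 0 -50 0 0 0" --pt "72 0 0 -80 0 0 0" --pt "72 0 0 -115 0 0 0" --pt "72 0 0 -150 0 0 0"

```text
time_s: 16.23
eef_pos: [0.4966, -0.0411, 0.2466]
ee_rot: [-3.141, 0.001, -1.701]
contact_force: [1.7, 0.5, -0.3]
width: 0.0719
gripper_force: 0.0
```

```bash
python3 - <<'E'
from h import *
c=cam('wrist');save(c,'w5.png');s=manip.state();print(s['eef_pos'],s['qpos'])
E
```

```text
[ 0.50040536 -0.04093415  0.2543955 ] [ 0.24362778  0.2152394  -0.37128707  0.00343077 -0.96874831 -0.3732873 ]
```

View pics/w5.png

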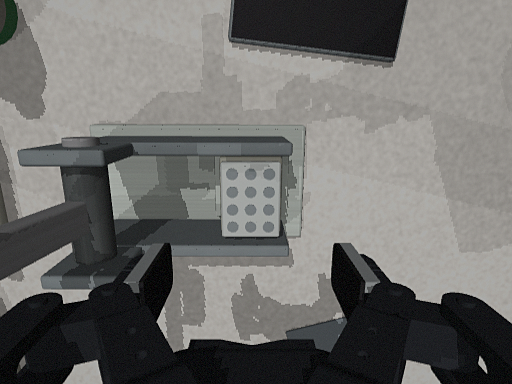

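The block sits flat and square in the nest, with the cap at (222–280,162–237). Next is the handle, gripped on the +y side.

```bash
python3 -c "
from h import *
tgt(.6404,-.0205,.40,-97.4)"
```

```text
shift [ -38.5 -138.5 -143.4] rot [-0.015  0.003  0.001]
```

>>> carry_out --pt "60 0 0 -40 0 0 0" --pt "60 0 0 -80 0 0 0" --pt "60 0 0 -120 0 0 0" --pt "60 0 -10 -145 0 0 0" --pt "60 -10 -40 -150 0 0 0" --pt "60 -22 -75 -150 0 0 0" --pt "60 -32 -110 -150 0 0 0" --pt "60 -38 -132 -150 0 0 0" --pt "60 -38 -138 -150 0 0 0" --pt "60 -38 -138 -150 0 0 0" --pt "60 -38 -138 -150 0 0 0" --pt "60 -38 -138 -150 0 0 0"

```text
time_s: 17.28
eef_pos: [0.6377, -0.0215, 0.3956]
ee_rot: [-3.14, 0.001, -1.701]
contact_force: [-0.2, -0.1, -0.2]
width: 0.0599
gripper_force: 0.0
```

```bash
python3 - <<'E'
from h import *
s=manip.state();print(s['eef_pos'],s['ee_rot'])
c=cam('wrist');g=cv2.cvtColor(np.array(c['pixels']),cv2.COLOR_RGB2GRAY).astype(int)
i=cv2.cvtColor(np.array(c['pixels']),cv2.COLOR_RGB2BGR);cv2.imwrite('pics/w6.png',i)
a=np.radians(-7.4);ex=np.array([np.cos(a),np.sin(a),0]);ey=np.array([-ex[1],ex[0],0])
h=np.array([.4972,-.0402,.271])+.1395*ex
print('pred centre line',[proj(c,h+ey*y).round(1).tolist() for y in(-.065,-.03,0,.03,.065)])
tgt(.6404,-.0205,.328,-97.4)
E
```

```text
[ 0.6377468  -0.02153353  0.39558817] [-3.14037506e+00  1.03527273e-03 -1.70091263e+00]
pred centre line [[[246.5, 42.6]], [[246.8, 109.2]], [[247.0, 161.3]], [[247.2, 209.4]], [[247.5, 261.1]]]
shift [-1.3 -2.5 67.9] rot [-0.002  0.001 -0.001]
```

View pics/w6.png

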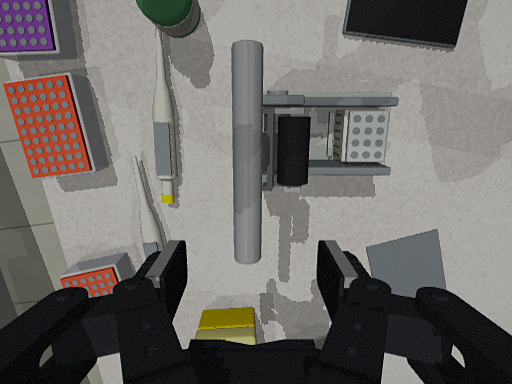

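The handle bar spans (233–262,40–263), matching the prediction. Descending and gripping it.

>>> carry_out --pt "60 -1 -2 15 0 0 0" --pt "60 -1 -2 32 0 0 0" --pt "60 -1 -2 48 0 0 0" --pt "60 -1 -2 58 0 0 0" --pt "60 -1 -2 65 0 0 0" --pt "60 -1 -2 68 0 0 0" --pt "50 -1 -2 68 0 0 0" --pt "38 -1 -2 68 0 0 0" --pt "28 -1 -2 68 0 0 0" --pt "22 -1 -2 68 0 0 0" --pt "12 -1 -2 68 0 0 0" --pt "12 -1 -2 68 0 0 0" --newtons 45

```text
time_s: 18.33
eef_pos: [0.6409, -0.0204, 0.3279]
ee_rot: [-3.14, 0.001, -1.701]
contact_force: [-1.1, -0.2, 3.6]
width: 0.0163
gripper_force: 44.0
```

>>> carry_out --pt "12 0 0 0 0 0 0" --pt "12 0 0 0 0 0 0" --pt "12 0 0 0 0 0 0" --pt "12 0 0 0 0 0 0"

```text
time_s: 18.67
eef_pos: [0.641, -0.0204, 0.3279]
ee_rot: [-3.14, 0.001, -1.701]
contact_force: [-2.2, 0.6, 5.9]
width: 0.0162
gripper_force: 44.2
```

```bash
cat >> h.py <<'E'
def arc(a,b,n):
    f=lambda t:np.array([-np.sin(np.radians(10-t)),-np.cos(np.radians(10-t))])*170
    print([[round(float(t),1)]+(f(t)-f(a)).round(1).tolist() for t in np.linspace(a,b,n+1)[1:]])
E
python3 -c "
from h import *
print(manip.state()['eef_pos'],manip.state()['ee_rot'],manip.state()['qpos'])
arc(0,27,12);arc(27,54,12);arc(54,80,12);arc(80,92,12)"
```

```text
[ 0.64100892 -0.02042264  0.32790795] [-3.13955889e+00  1.05753432e-03 -1.70057631e+00] [ 2.19864167e-01  3.97778964e-01  8.86100914e-02 -3.11853899e-04
 -1.25935448e+00 -3.49549996e-01]
[[2.2, 6.6, -1.0], [4.5, 13.2, -1.8], [6.8, 19.9, -2.3], [9.0, 26.6, -2.6], [11.2, 33.2, -2.5], [13.5, 39.9, -2.3], [15.8, 46.6, -1.7], [18.0, 53.2, -0.9], [20.2, 59.8, 0.1], [22.5, 66.3, 1.4], [24.8, 72.8, 3.0], [27.0, 79.2, 4.8]]
[[29.2, 6.3, 2.1], [31.5, 12.6, 4.4], [33.8, 18.8, 7.0], [36.0, 24.8, 9.8], [38.2, 30.8, 12.8], [40.5, 36.6, 16.1], [42.8, 42.3, 19.6], [45.0, 47.8, 23.3], [47.2, 53.2, 27.3], [49.5, 58.4, 31.4], [51.8, 63.5, 35.7], [54.0, 68.4, 40.3]]
[[56.2, 4.5, 4.6], [58.3, 8.9, 9.3], [60.5, 13.1, 14.2], [62.7, 17.1, 19.2], [64.8, 20.9, 24.4], [67.0, 24.5, 29.7], [69.2, 27.9, 35.2], [71.3, 31.1, 40.7], [73.5, 34.0, 46.4], [75.7, 36.8, 52.2], [77.8, 39.3, 58.1], [80.0, 41.7, 64.1]]
[[81.0, 1.0, 2.8], [82.0, 1.9, 5.6], [83.0, 2.8, 8.4], [84.0, 3.7, 11.3], [85.0, 4.5, 14.1], [86.0, 5.2, 17.0], [87.0, 5.9, 19.9], [88.0, 6.5, 22.8], [89.0, 7.1, 25.7], [90.0, 7.7, 28.6], [91.0, 8.2, 31.5], [92.0, 8.6, 34.5]]
```

>>> carry_out --pt "12 0 3 -0.4 0 0 0" --pt "12 0 9 -1.4 0 0 0" --pt "12 0 17 -2.1 0 0 0" --pt "12 0 24 -2.5 0 0 0" --pt "12 0 31 -2.6 0 0 0" --pt "12 0 38 -2.4 0 0 0" --pt "12 0 45 -1.9 0 0 0" --pt "12 0 53.2 -0.9 0 0 0" --pt "12 0 59.8 0.1 0 0 0" --pt "12 0 66.3 1.4 0 0 0" --pt "12 0 72.8 3 0 0 0" --pt "12 0 79.2 4.8 0 0 0"

```text
time_s: 19.67
eef_pos: [0.5658, -0.0105, 0.3255]
ee_rot: [-3.127, 0.003, -1.7]
contact_force: [4.3, -0.6, 8.1]
width: 0.0165
gripper_force: 47.0
```

>>> carry_out --pt "12 0 6.3 2.1 0 0 0" --pt "12 0 12.6 4.4 0 0 0" --pt "12 0 18.8 7 0 0 0" --pt "12 0 24.8 9.8 0 0 0" --pt "12 0 30.8 12.8 0 0 0" --pt "12 0 36.6 16.1 0 0 0" --pt "12 0 42.3 19.6 0 0 0" --pt "12 0 47.8 23.3 0 0 0" --pt "12 0 53.2 27.3 0 0 0" --pt "12 0 58.4 31.4 0 0 0" --pt "12 0 63.5 35.7 0 0 0" --pt "12 0 68.4 40.3 0 0 0"

```text
time_s: 20.67
eef_pos: [0.498, -0.0013, 0.2843]
ee_rot: [-3.129, 0.003, -1.699]
contact_force: [6.7, -3.4, 3.7]
width: 0.0162
gripper_force: 51.0
```

>>> carry_out --pt "12 0 4.5 4.6 0 0 0" --pt "12 0 8.9 9.3 0 0 0" --pt "12 0 13.1 14.2 0 0 0" --pt "12 0 17.1 19.2 0 0 0" --pt "12 0 20.9 24.4 0 0 0" --pt "12 0 24.5 29.7 0 0 0" --pt "12 0 27.9 35.2 0 0 0" --pt "12 0 31.1 40.7 0 0 0" --pt "12 0 34 46.4 0 0 0" --pt "12 0 36.8 52.2 0 0 0" --pt "12 0 39.3 58.1 0 0 0" --pt "12 0 41.7 64.1 0 0 0"

```text
time_s: 21.67
eef_pos: [0.4556, 0.0043, 0.2195]
ee_rot: [-3.133, 0.002, -1.699]
contact_force: [0.4, -2.1, 10.8]
width: 0.0164
gripper_force: 56.3
```

>>> carry_out --pt "12 0 1 2.8 0 0 0" --pt "12 0 1.9 5.6 0 0 0" --pt "12 0 2.8 8.4 0 0 0" --pt "12 0 3.7 11.3 0 0 0" --pt "12 0 4.5 14.1 0 0 0" --pt "12 0 5.2 17 0 0 0" --pt "12 0 5.9 19.9 0 0 0" --pt "12 0 6.5 22.8 0 0 0" --pt "12 0 7.1 25.7 0 0 0" --pt "12 0 7.7 28.6 0 0 0" --pt "12 0 8.2 31.5 0 0 0" --pt "12 0 8.6 34.5 0 0 0"

```text
time_s: 22.67
eef_pos: [0.4459, 0.0056, 0.1843]
ee_rot: [-3.137, 0.002, -1.7]
contact_force: [-1.8, 0.3, 9.2]
width: 0.0161
gripper_force: 58.8
```

```bash
python3 -c "
from h import *
arc(92,98,6);arc(98,101,6)
a=np.radians(-7.4);ex=np.array([np.cos(a),np.sin(a),0])
p=manip.state()['eef_pos']; hz=np.array([.4972,-.0402,.104])+.11*ex
v=p-[0,0,.057]-hz; print(p, v@ex, v[2], 10+np.degrees(np.arctan2(-v@ex,v[2])))"
```

```text
[[93.0, 0.4, 2.9], [94.0, 0.7, 5.9], [95.0, 1.0, 8.8], [96.0, 1.2, 11.8], [97.0, 1.4, 14.8], [98.0, 1.6, 17.7]]
[[98.5, 0.0, 1.5], [99.0, 0.1, 3.0], [99.5, 0.1, 4.4], [100.0, 0.1, 5.9], [100.5, 0.1, 7.4], [101.0, 0.1, 8.9]]
[0.44585227 0.00555245 0.1843028 ] -0.16681277673430606 0.02330280005276146 92.0475669318948
```

>>> carry_out --pt "12 0 0.2 1.5 0 0 0" --pt "12 0 0.4 3 0 0 0" --pt "12 0 0.6 4.5 0 0 0" --pt "12 0 0.7 6 0 0 0" --pt "12 0 0.8 7.4 0 0 0" --pt "12 0 1 8.9 0 0 0" --pt "12 0 1.1 10.4 0 0 0" --pt "12 0 1.2 11.8 0 0 0"

```text
time_s: 23.33
eef_pos: [0.4442, 0.0058, 0.1723]
ee_rot: [-3.138, 0.002, -1.7]
contact_force: [-5.1, 2.6, 11.5]
width: 0.0164
gripper_force: 59.5
```

>>> carry_out --pt "12 0 0.1 1.5 0 0 0" --pt "12 0 0.2 3 0 0 0" --pt "12 0 0.3 4.5 0 0 0" --pt "12 0 0.4 6 0 0 0" --pt "12 0 0.4 6 0 0 0"

```text
time_s: 23.75
eef_pos: [0.4436, 0.0058, 0.166]
ee_rot: [-3.139, 0.002, -1.7]
contact_force: [-3.7, 2.8, 9.6]
width: 0.0163
gripper_force: 59.9
```

>>> carry_out --pt "12 0 0 1 0 0 0" --pt "12 0 0 2 0 0 0" --pt "12 0 0 3 0 0 0" --pt "12 0 0 3 0 0 0"

```text
time_s: 24.08
eef_pos: [0.4434, 0.0058, 0.1632]
ee_rot: [-3.139, 0.002, -1.701]
contact_force: [-5.3, 2.8, 11.4]
width: 0.0164
gripper_force: 60.0
```

```bash
python3 - <<'E'
from h import *
s=manip.state();print(s['eef_pos'],s['contact_force'])
c=cam('side');save(c,'s9.png');i=cv2.imread('pics/s9.png')
cv2.imwrite('pics/m3.png',cv2.resize(i[160:280,190:300],(770,600*7//7),interpolation=cv2.INTER_CUBIC))
E
```

```text
[0.44341146 0.00583497 0.16316913] [-5.26048858  2.77719563 11.43978645]
```

View pics/m3.png

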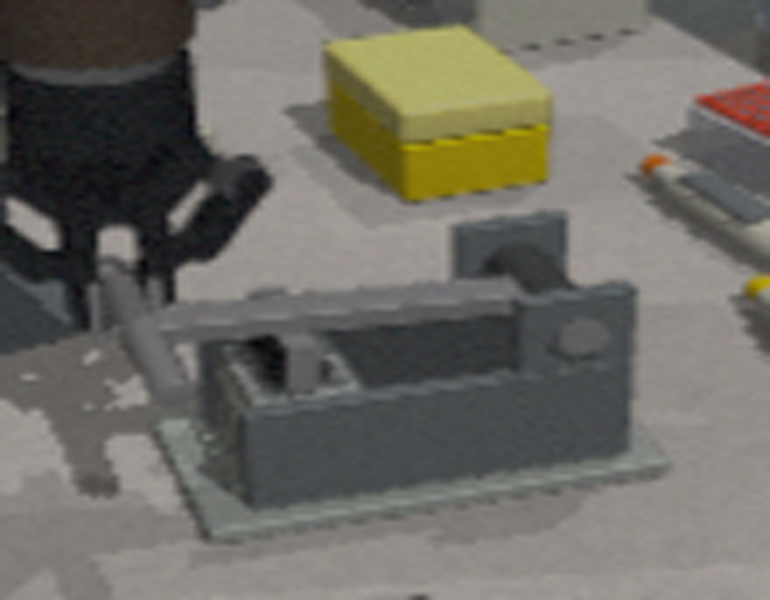

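The foot is on the mat near level. That was my last picture: it makes 11 against a limit of 10. From here I'll go by force.

>>> carry_out --pt "12 0 0 1 0 0 0" --pt "12 0 0 2 0 0 0" --pt "12 0 0 2 0 0 0"

```text
time_s: 24.38
eef_pos: [0.4433, 0.0059, 0.1615]
ee_rot: [-3.14, 0.002, -1.7]
contact_force: [-5.2, 3.1, 13.4]
width: 0.0163
gripper_force: 60.9
```

>>> carry_out --pt "12 0 0 1 0 0 0" --pt "12 0 0 2 0 0 0" --pt "12 0 0 2 0 0 0"

```text
time_s: 24.63
eef_pos: [0.4432, 0.0059, 0.1597]
ee_rot: [-3.14, 0.002, -1.7]
contact_force: [-6.0, 4.2, 15.4]
width: 0.0162
gripper_force: 61.1
```

>>> carry_out --pt "12 0 0 1 0 0 0" --pt "12 0 0 2 0 0 0" --pt "12 0 0 2 0 0 0"

```text
time_s: 24.88
eef_pos: [0.4432, 0.0059, 0.1577]
ee_rot: [-3.14, 0.002, -1.7]
contact_force: [-7.7, 4.6, 15.2]
width: 0.0164
gripper_force: 61.2
```

>>> carry_out --pt "12 0 0 0.7 0 0 0" --pt "12 0 0 1.5 0 0 0" --pt "12 0 0 1.5 0 0 0"

```text
time_s: 25.13
eef_pos: [0.4431, 0.0059, 0.1563]
ee_rot: [-3.14, 0.002, -1.7]
contact_force: [-7.8, 3.3, 17.8]
width: 0.0162
gripper_force: 61.3
```

>>> carry_out --pt "12 0 0 0.5 0 0 0" --pt "12 0 0 1 0 0 0" --pt "12 0 0 1 0 0 0"

```text
time_s: 25.38
eef_pos: [0.4431, 0.0059, 0.1554]
ee_rot: [-3.14, 0.002, -1.7]
contact_force: [-8.0, 3.3, 16.7]
width: 0.0163
gripper_force: 61.3
```

```bash
python3 - <<'E'
from h import *
s=manip.state();print(s['eef_pos'],s['contact_force'])
c=cam('side');save(c,'s10.png');w=cam('wrist');save(w,'w10.png')
a=cv2.imread('pics/s9.png',0).astype(np.float32);b=cv2.imread('pics/s10.png',0).astype(np.float32)
for n,(x,y,W,H) in{'barend':(206,224,14,16),'gripper':(195,170,25,40)}.items():
    t=a[y:y+H,x:x+W];r=cv2.matchTemplate(b[y-6:y+H+6,x-6:x+W+6],t,cv2.TM_CCOEFF_NORMED)
    r=cv2.resize(r,None,fx=8,fy=8,interpolation=cv2.INTER_CUBIC);_,v,_,l=cv2.minMaxLoc(r);print(n,v,[(q+.5)/8-.5-6 for q in l])
P=np.array([.4377,-.0325,.104]);ey=np.array([.129,.992,0])
print('expected for 6.9mm drop',proj(c,P-ey*.06-[0,0,.0069])-proj(c,P-ey*.06))
g=cv2.cvtColor(np.array(w['pixels']),cv2.COLOR_RGB2GRAY).astype(int)
pr=lambda z:[proj(w,np.array([.4377,-.0325,z])-ey*y).round(1).tolist()[0] for y in(.065,.03)]
print('wrist bar end pred',pr(.104),pr(.098))
u,v=map(int,pr(.104)[0]);print(u,v,g[max(0,v-25):v+25,u].tolist()); v2=int(pr(.104)[1][1]);print(v2,u-45,g[v2,u-45:u+45].tolist())
E
```

```text
[0.44309342 0.00587418 0.15543613] [-8.04559707  3.26356981 16.74136784]
barend 0.9300578236579895 [0.0625, 1.6875]
gripper 0.9833994507789612 [0.0625, 2.4375]
expected for 6.9mm drop [[0.15119717 2.07365265]]
wrist bar end pred [[252.1, -11.4], [252.1, 100.8]] [[252.1, -5.0], [252.1, 101.3]]
252 -11 [158, 156, 157, 156, 157, 158, 155, 157, 156, 156, 157, 156, 157, 156]
100 207 [104, 103, 99, 96, 162, 156, 156, 152, 153, 154, 153, 153, 155, 153, 154, 154, 155, 155, 157, 168, 61, 87, 104, 108, 114, 120, 125, 124, 127, 129, 130, 139, 140, 143, 144, 149, 147, 147, 145, 149, 152, 153, 156, 154, 154, 154, 153, 150, 147, 147, 146, 143, 142, 139, 139, 138, 134, 132, 134, 131, 128, 125, 120, 115, 113, 109, 104, 99, 98, 93, 73, 40, 149, 173, 170, 168, 167, 165, 164, 161, 162, 159, 158, 164, 166, 166, 166, 166, 164, 164]
```

>>> carry_out --pt "12 0 0 0 0 0 0" --pt "12 0 0 0.5 0 0 0" --pt "12 0 0 1 0 0 0" --pt "12 0 0 1 0 0 0" --newtons 75

```text
time_s: 25.82
eef_pos: [0.4431, 0.0059, 0.1545]
ee_rot: [-3.14, 0.002, -1.7]
contact_force: [-8.5, 3.2, 19.0]
width: 0.0161
gripper_force: 72.9
```

>>> carry_out --pt "12 0 0 0.5 0 0 0" --pt "12 0 0 1 0 0 0" --pt "12 0 0 1 0 0 0"

```text
time_s: 26.07
eef_pos: [0.443, 0.0059, 0.1531]
ee_rot: [-3.14, 0.002, -1.701]
contact_force: [-5.9, 4.4, 14.2]
width: 0.016
gripper_force: 73.9
```

```bash
cat >> h.py <<'E'
def barw(w):
    g=cv2.cvtColor(np.array(w['pixels']),cv2.COLOR_RGB2GRAY).astype(float);out=[]
    for v in range(60,125):
        d=np.diff(cv2.GaussianBlur(g[v:v+1],(5,1),0)[0]); l=215+np.argmin(d[215:240]); r=265+np.argmax(d[265:295])
        sub=lambda k:k+.5+(lambda a,b,c:(a-c)/(2*(a-2*b+c)) if a-2*b+c else 0)(*d[k-1:k+2]); out.append((sub(l),sub(r)))
    return np.median(np.diff(out,axis=1)),np.median(out,axis=0)
def shift(f0,f1,box=(206,224,14,16)):
    a,b=[cv2.imread(f,0).astype(np.float32) for f in(f0,f1)];x,y,W,H=box
    r=cv2.matchTemplate(b[y-6:y+H+6,x-6:x+W+6],a[y:y+H,x:x+W],cv2.TM_CCOEFF_NORMED)
    r=cv2.resize(r,None,fx=8,fy=8,interpolation=cv2.INTER_CUBIC);_,v,_,l=cv2.minMaxLoc(r);return v,[(q+.5)/8-.5-6 for q in l]
E
python3 - <<'E'
from h import *
class X(dict):pass
old={'pixels':cv2.cvtColor(cv2.imread('pics/w10.png'),cv2.COLOR_BGR2RGB)}
w=cam('wrist');save(w,'w11.png');save(cam('side'),'s11.png')
s=manip.state();print(s['eef_pos'],s['contact_force'])
print(barw(old),barw(w));print(shift('pics/s9.png','pics/s10.png'),shift('pics/s9.png','pics/s11.png'),shift('pics/s9.png','pics/s11.png',(195,170,25,40)))
# foot/lever arm region motion
for b in((215,214,25,14),(230,212,25,14)): print(shift('pics/s9.png','pics/s10.png',b),shift('pics/s9.png','pics/s11.png',b))
E
```

```text
[0.44299071 0.00588782 0.15301208] [-5.85278815  3.78280632 15.37790282]
(np.float64(52.88476677204514), array([226.34022989, 279.22916667])) (np.float64(53.14063769813666), array([225.70169492, 278.87276342]))
(0.9300578236579895, [0.0625, 1.6875]) (0.874820351600647, [0.0625, 2.3125]) (0.981862485408783, [0.1875, 2.9375])
(0.9674511551856995, [0.3125, 1.4375]) (0.9609194993972778, [0.3125, 2.0625])
(0.9762390851974487, [-0.1875, 1.0625]) (0.9717759490013123, [-0.1875, 1.0625])
```

>>> carry_out --pt "12 0 0 0.5 0 0 0" --pt "12 0 0 1 0 0 0" --pt "12 0 0 1.5 0 0 0" --pt "12 0 0 1.5 0 0 0"

```text
time_s: 26.5
eef_pos: [0.443, 0.0059, 0.1514]
ee_rot: [-3.14, 0.002, -1.701]
contact_force: [-6.8, 4.9, 13.7]
width: 0.0159
gripper_force: 74.0
```

>>> carry_out --pt "12 0 0 0.5 0 0 0" --pt "12 0 0 1 0 0 0" --pt "12 0 0 1.5 0 0 0" --pt "12 0 0 1.5 0 0 0"

```text
time_s: 26.83
eef_pos: [0.443, 0.0059, 0.1502]
ee_rot: [-3.14, 0.001, -1.7]
contact_force: [-7.5, 4.2, 16.7]
width: 0.0163
gripper_force: 74.1
```

```bash
python3 - <<'E'
from h import *
w=cam('wrist');save(w,'w12.png');c=cam('side');save(c,'s12.png')
s=manip.state();print(s['eef_pos'],s['contact_force'],barw(w))
G=(195,170,25,40)
for f in('s10','s11','s12'): print(f,[ [round(float(q),2) for q in shift('pics/s9.png','pics/%s.png'%f,b)[1]] for b in((206,224,14,16),(215,214,25,14),(222,212,25,14),G)])
ex=np.array([.9917,-.1288,0]);ey=np.array([.1288,.9917,0]);N=np.array([.4972,-.0402,0])
for z in(.112,.104,.096): print(z,'bar bottom end edge',proj(c,N-.06*ex-.065*ey+[0,0,z-.009]).round(1),'top',proj(c,N-.06*ex-.065*ey+[0,0,z+.009]).round(1))
g=cv2.imread('pics/s12.png',0).astype(int)
u=int(proj(c,N-.06*ex-.06*ey+[0,0,.104])[0,0]);print(u)
for x in(u-4,u-2,u,u+2): print(x,'rows 215-250',g[215:250,x].tolist())
E
```

```text
[0.44302729 0.00589408 0.15019059] [-7.07502249  4.18713537 16.55381763] (np.float64(53.11060673490579), array([225.7962963 , 278.89416847]))
s10 [[0.06, 1.69], [0.31, 1.44], [0.56, 1.06], [0.06, 2.44]]
s11 [[0.06, 2.31], [0.31, 2.06], [0.56, 1.31], [0.19, 2.94]]
s12 [[0.06, 2.69], [0.31, 2.56], [0.31, 1.94], [0.19, 3.81]]
0.112 bar bottom end edge [[215.7 242.6]] top [[215.3 237.1]]
0.104 bar bottom end edge [[215.9 245. ]] top [[215.5 239.6]]
0.096 bar bottom end edge [[216.  247.4]] top [[215.6 242. ]]
215
211 rows 215-250 [26, 26, 27, 38, 62, 88, 75, 76, 82, 85, 97, 107, 105, 107, 108, 110, 112, 107, 104, 107, 102, 98, 94, 87, 83, 88, 97, 78, 85, 90, 89, 94, 99, 135, 141]
213 rows 215-250 [29, 32, 32, 33, 33, 46, 59, 56, 62, 78, 103, 107, 108, 103, 86, 85, 97, 103, 106, 109, 112, 111, 112, 110, 104, 106, 99, 95, 90, 83, 96, 125, 116, 102, 78]
215 rows 215-250 [22, 41, 92, 129, 132, 129, 128, 106, 106, 109, 108, 110, 111, 127, 93, 91, 90, 107, 133, 105, 110, 97, 102, 104, 107, 110, 95, 92, 87, 100, 136, 139, 122, 124, 126]
217 rows 215-250 [45, 99, 146, 146, 149, 152, 148, 144, 119, 104, 108, 111, 111, 114, 90, 91, 105, 142, 149, 145, 147, 141, 100, 96, 88, 93, 88, 90, 87, 99, 125, 121, 121, 121, 125]
```

```bash
python3 - <<'E'
from h import *
c=cam('side')
ex=np.array([.9917,-.1288,0]);ey=np.array([.1288,.9917,0]);N=np.array([.4972,-.0402,0])
P=lambda x,y,z:proj(c,N+x*ex+y*ey+[0,0,z]).round(1).tolist()[0]
print('cheek corner',P(-.03,-.045,.08),'base corner',P(-.05,-.055,.012),P(-.05,-.055,0),'cheek mid top',P(.03,-.045,.08))
g=cv2.imread('pics/s12.png',0).astype(int)
x,y=P(.0,-.045,.08);print(x,y,g[int(y)-8:int(y)+9,int(round(x))].tolist())
x,y=P(.0,-.055,.0);print(x,y,g[int(y)-8:int(y)+9,int(round(x))].tolist())
# lever arm upper edge near x'=-.04 and x'=.03 at level: centre line z=.104
for X in(-.04,-.02,.0,.03,.06): 
    x,y=P(X,-.011,.104);print('arm',X,x,y,g[int(y)-9:int(y)+10,int(round(x))].tolist())
E
```

```text
cheek corner [225.2, 242.9] base corner [220.3, 265.8] [220.5, 269.1] cheek mid top [246.1, 238.6]
235.8 240.7 [76, 76, 83, 57, 60, 61, 74, 95, 91, 88, 74, 75, 73, 75, 74, 74, 76]
237.6 265.3 [73, 76, 97, 112, 121, 140, 111, 111, 119, 126, 124, 128, 141, 139, 138, 143, 145]
arm -0.04 218.4 229.5 [150, 153, 142, 105, 106, 106, 108, 110, 100, 91, 88, 86, 85, 87, 85, 89, 97, 73, 71]
arm -0.02 225.4 228.2 [146, 141, 132, 127, 109, 109, 111, 121, 91, 89, 87, 61, 52, 52, 64, 60, 88, 113, 110]
arm 0.0 232.3 226.8 [150, 150, 149, 145, 114, 109, 108, 114, 124, 95, 90, 98, 108, 111, 110, 92, 89, 97, 89]
arm 0.03 242.5 224.9 [151, 149, 150, 144, 120, 111, 112, 117, 125, 91, 89, 86, 52, 59, 56, 55, 54, 54, 57]
arm 0.06 252.6 223.0 [152, 153, 146, 124, 111, 112, 116, 124, 90, 89, 89, 56, 52, 52, 54, 53, 52, 54, 57]
```

```bash
cat >> h.py <<'E'
ex=np.array([.9917,-.1288,0]);ey=np.array([.1288,.9917,0]);N=np.array([.4972,-.0402,0])
def lev(c,f):
    g=cv2.imread(f,0).astype(float);U=[];V=[]
    for u in range(222,260):
        y0=226.8-(u-232.3)*5.2/27.2-1; col=g[:,u]; d=np.diff(col); k0=int(y0)-5; k=k0+np.argmin(d[k0:k0+10])
        a,b,e=d[k-1:k+2]; U.append(u);V.append(k+.5+(a-e)/(2*(a-2*b+e)))
    p=np.polynomial.polynomial.polyfit(U,V,1); r=np.array(V)-p[0]-p[1]*np.array(U); ok=abs(r)<.8
    p=np.polyfit(np.array(U)[ok],np.array(V)[ok],1)
    def sl(t,off=.008):
        al=np.radians(t-100); q=[]
        for r_ in(.05,.13):
            q.append(N+(.11-r_*np.cos(al)-off*np.sin(al))*ex-.011*ey+[0,0,.104-r_*np.sin(al)+off*np.cos(al)])
        q=proj(c,q); m=(q[1,1]-q[0,1])/(q[1,0]-q[0,0]); return m,q[0,1]+m*(240-q[0,0])
    T=np.arange(90,106,.1); S=np.array([sl(t) for t in T])
    print(f,'ok',ok.sum(),'slope',p[0].round(4),'v240',np.polyval(p,240).round(2),'angle by slope',T[np.argmin(abs(S[:,0]-p[0]))].round(1),'pred v240 at 97,100,103',[round(sl(t)[1],2) for t in(97,100,103)])
E
python3 - <<'E'
from h import *
c=cam('side')
for f in('s9','s10','s11','s12'): lev(c,'pics/%s.png'%f)
E
```

```text
pics/s9.png ok 2 slope -0.1844 v240 224.29 angle by slope 99.7 pred v240 at 97,100,103 [np.float64(221.67), np.float64(223.02), np.float64(224.36)]Traceback (most recent call last):
  File "<stdin>", line 3, in <module>
  File "h.py", line 37, in lev
    p=np.polyfit(np.array(U)[ok],np.array(V)[ok],1)
    raise TypeError("expected non-empty vector for x")
TypeError: expected non-empty vector for x
```

```bash
sed -i 's/y0=226.8.*-1; col/y0=225.6-dv-(u-232.3)*.184; col/; s/k0=int(y0)-5; k=k0+np.argmin(d\[k0:k0+10\])/k0=int(round(y0-.5))-1; k=k0+np.argmin(d[k0:k0+3])/; s/def lev(c,f):/def lev(c,f,dv=0):/; s/p=np.polynomial.polynomial.polyfit(U,V,1); r=np.array(V)-p\[0\]-p\[1\]\*np.array(U)/m=np.median(np.array(V)+.184*np.array(U)); r=np.array(V)+.184*np.array(U)-m/' h.py
python3 - <<'E'
from h import *
c=cam('side')
for f,d in(('s9',1.8),('s10',.8),('s11',.5),('s12',0)): lev(c,'pics/%s.png'%f,d)
E
```

```text
pics/s9.png ok 31 slope -0.1444 v240 222.04 angle by slope 97.1 pred v240 at 97,100,103 [np.float64(221.67), np.float64(223.02), np.float64(224.36)]
pics/s10.png ok 38 slope -0.1626 v240 223.13 angle by slope 98.2 pred v240 at 97,100,103 [np.float64(221.67), np.float64(223.02), np.float64(224.36)]
pics/s11.png ok 38 slope -0.1752 v240 223.4 angle by slope 99.1 pred v240 at 97,100,103 [np.float64(221.67), np.float64(223.02), np.float64(224.36)]
pics/s12.png ok 38 slope -0.1902 v240 223.86 angle by slope 100.0 pred v240 at 97,100,103 [np.float64(221.67), np.float64(223.02), np.float64(224.36)]
```

>>> carry_out --pt "12 0 0 0.5 0 0 0" --pt "12 0 0 1 0 0 0" --pt "12 0 0 1.5 0 0 0" --pt "12 0 0 1.5 0 0 0"

```text
time_s: 27.42
eef_pos: [0.443, 0.0059, 0.1498]
ee_rot: [-3.14, 0.001, -1.7]
contact_force: [-10.2, 5.5, 26.1]
width: 0.0162
gripper_force: 75.0
```

```bash
python3 - <<'E'
from h import *
c=cam('side');save(c,'s13.png');s=manip.state();print(s['eef_pos'],s['contact_force'])
for f,d in(('s12',0),('s13',0),('s13',-.4)): lev(c,'pics/%s.png'%f,d)
E
```

```text
[0.44302368 0.00589403 0.14978876] [-10.75282852   6.0358739   26.03867598]
pics/s12.png ok 38 slope -0.1902 v240 223.86 angle by slope 100.0 pred v240 at 97,100,103 [np.float64(221.67), np.float64(223.02), np.float64(224.36)]
pics/s13.png ok 38 slope -0.1912 v240 223.91 angle by slope 100.1 pred v240 at 97,100,103 [np.float64(221.67), np.float64(223.02), np.float64(224.36)]
pics/s13.png ok 38 slope -0.1912 v240 223.91 angle by slope 100.1 pred v240 at 97,100,103 [np.float64(221.67), np.float64(223.02), np.float64(224.36)]
```

The force rose sharply (16.6 → 26 N) with almost no motion and the lever at 100.1°, so the mat is home. Now hold, then ease up.

>>> carry_out --pt "12 0 0 0 0 0 0" --pt "12 0 0 0 0 0 0" --pt "12 0 0 0 0 0 0" --pt "12 0 0 0 0 0 0" --pt "12 0 0 0 0 0 0" --pt "12 0 0 0 0 0 0" --pt "12 0 0 0 0 0 0" --pt "12 0 0 0 0 0 0" --pt "12 0 0 0 0 0 0" --pt "12 0 0 0 0 0 0" --pt "12 0 0 -0.5 0 0 0" --pt "12 0 0 -1 0 0 0"

```text
time_s: 28.47
eef_pos: [0.443, 0.0059, 0.1501]
ee_rot: [-3.14, 0.002, -1.7]
contact_force: [-7.5, 5.1, 15.9]
width: 0.0162
gripper_force: 74.0
```

```bash
python3 -c "
from h import *
L=[100,92,81,70,59,48,37,26,17,8,0]
for a,b in zip(L,L[1:]): arc(a,b,12)"
```

```text
[[99.3, -0.0, -2.0], [98.7, -0.0, -4.0], [98.0, -0.1, -5.9], [97.3, -0.2, -7.9], [96.7, -0.3, -9.9], [96.0, -0.4, -11.9], [95.3, -0.6, -13.8], [94.7, -0.7, -15.8], [94.0, -0.9, -17.8], [93.3, -1.1, -19.7], [92.7, -1.4, -21.7], [92.0, -1.7, -23.7]]
[[91.1, -0.4, -2.7], [90.2, -0.8, -5.4], [89.2, -1.3, -8.0], [88.3, -1.9, -10.7], [87.4, -2.4, -13.4], [86.5, -3.0, -16.0], [85.6, -3.7, -18.7], [84.7, -4.4, -21.3], [83.8, -5.1, -23.9], [82.8, -5.9, -26.5], [81.9, -6.7, -29.1], [81.0, -7.6, -31.7]]
[[80.1, -0.9, -2.6], [79.2, -1.9, -5.1], [78.2, -2.8, -7.6], [77.3, -3.9, -10.2], [76.4, -4.9, -12.7], [75.5, -6.0, -15.2], [74.6, -7.2, -17.6], [73.7, -8.4, -20.1], [72.8, -9.6, -22.5], [71.8, -10.9, -24.9], [70.9, -12.2, -27.3], [70.0, -13.5, -29.7]]
[[69.1, -1.4, -2.3], [68.2, -2.8, -4.7], [67.2, -4.2, -7.0], [66.3, -5.7, -9.2], [65.4, -7.3, -11.5], [64.5, -8.8, -13.7], [63.6, -10.4, -15.9], [62.7, -12.1, -18.1], [61.8, -13.7, -20.2], [60.8, -15.4, -22.4], [59.9, -17.2, -24.5], [59.0, -18.9, -26.5]]
[[58.1, -1.8, -2.0], [57.2, -3.6, -4.0], [56.2, -5.5, -6.0], [55.3, -7.4, -8.0], [54.4, -9.3, 
[... 686 characters left out ...]
], [24.5, -4.3, -1.2], [23.8, -6.5, -1.7], [23.0, -8.6, -2.2], [22.2, -10.8, -2.7], [21.5, -13.0, -3.2], [20.8, -15.1, -3.6], [20.0, -17.3, -4.0], [19.2, -19.5, -4.4], [18.5, -21.7, -4.7], [17.8, -23.9, -5.0], [17.0, -26.1, -5.3]]
[[16.2, -2.2, -0.3], [15.5, -4.4, -0.5], [14.8, -6.6, -0.7], [14.0, -8.9, -0.9], [13.2, -11.1, -1.0], [12.5, -13.3, -1.1], [11.8, -15.5, -1.2], [11.0, -17.8, -1.2], [10.2, -20.0, -1.3], [9.5, -22.2, -1.3], [8.8, -24.4, -1.2], [8.0, -26.7, -1.2]]
[[7.3, -2.0, 0.1], [6.7, -4.0, 0.2], [6.0, -5.9, 0.3], [5.3, -7.9, 0.5], [4.7, -9.9, 0.6], [4.0, -11.8, 0.8], [3.3, -13.8, 1.0], [2.7, -15.8, 1.3], [2.0, -17.7, 1.6], [1.3, -19.7, 1.8], [0.7, -21.6, 2.1], [0.0, -23.6, 2.5]]
```

>>> carry_out --pt "12 0 0 -1 0 0 0" --pt "12 0 0 -2.5 0 0 0" --pt "12 0 0 -4.2 0 0 0" --pt "12 0 -0.1 -6 0 0 0" --pt "12 0 -0.2 -8 0 0 0" --pt "12 0 -0.4 -10 0 0 0" --pt "12 0 -0.5 -12 0 0 0" --pt "12 0 -0.7 -14.5 0 0 0" --pt "12 0 -0.9 -17 0 0 0" --pt "12 0 -1.1 -19.5 0 0 0" --pt "12 0 -1.4 -21.7 0 0 0" --pt "12 0 -1.7 -23.7 0 0 0"

```text
time_s: 29.47
eef_pos: [0.4442, 0.0056, 0.1718]
ee_rot: [3.141, 0.001, -1.702]
contact_force: [-1.1, 6.2, 2.2]
width: 0.0159
gripper_force: 72.8
```

>>> carry_out --pt "12 0 -0.4 -2.7 0 0 0" --pt "12 0 -0.8 -5.4 0 0 0" --pt "12 0 -1.3 -8 0 0 0" --pt "12 0 -1.9 -10.7 0 0 0" --pt "12 0 -2.4 -13.4 0 0 0" --pt "12 0 -3 -16 0 0 0" --pt "12 0 -3.7 -18.7 0 0 0" --pt "12 0 -4.4 -21.3 0 0 0" --pt "12 0 -5.1 -23.9 0 0 0" --pt "12 0 -5.9 -26.5 0 0 0" --pt "12 0 -6.7 -29.1 0 0 0" --pt "12 0 -7.6 -31.7 0 0 0"

```text
time_s: 30.47
eef_pos: [0.4508, 0.0047, 0.2033]
ee_rot: [3.138, 0.001, -1.702]
contact_force: [-6.4, 7.1, 6.1]
width: 0.0158
gripper_force: 72.9
```

>>> carry_out --pt "12 0 -0.9 -2.6 0 0 0" --pt "12 0 -1.9 -5.1 0 0 0" --pt "12 0 -2.8 -7.6 0 0 0" --pt "12 0 -3.9 -10.2 0 0 0" --pt "12 0 -4.9 -12.7 0 0 0" --pt "12 0 -6 -15.2 0 0 0" --pt "12 0 -7.2 -17.6 0 0 0" --pt "12 0 -8.4 -20.1 0 0 0" --pt "12 0 -9.6 -22.5 0 0 0" --pt "12 0 -10.9 -24.9 0 0 0" --pt "12 0 -12.2 -27.3 0 0 0" --pt "12 0 -13.5 -29.7 0 0 0"

```text
time_s: 31.47
eef_pos: [0.4623, 0.0032, 0.2323]
ee_rot: [3.133, 0.001, -1.703]
contact_force: [-12.8, 9.8, 11.8]
width: 0.0157
gripper_force: 72.9
```

>>> carry_out --pt "12 -0.2 -1 -2.5 0 0 0" --pt "12 -0.4 -2.1 -5.1 0 0 0" --pt "12 -0.6 -3.3 -7.6 0 0 0" --pt "12 -0.8 -4.6 -10 0 0 0" --pt "12 -1 -6 -12.4 0 0 0" --pt "12 -1 -7.4 -14.7 0 0 0" --pt "12 -1 -8.8 -16.9 0 0 0" --pt "12 -1 -10.4 -19.1 0 0 0" --pt "12 -1 -12 -21.2 0 0 0" --pt "12 -1 -13.7 -23.4 0 0 0" --pt "12 -1 -15.5 -25.5 0 0 0" --pt "12 -1 -17.2 -27.5 0 0 0"

```text
time_s: 32.47
eef_pos: [0.479, 0.0011, 0.2602]
ee_rot: [3.131, -0.001, -1.702]
contact_force: [-13.7, 5.9, 14.8]
width: 0.0161
gripper_force: 72.8
```

>>> carry_out --pt "12 0 0.5 -0.4 0 0 0" --pt "12 0 0.5 -0.8 0 0 0" --pt "12 0 0.5 -1 0 0 0" --pt "12 0 -0.8 -3 0 0 0" --pt "12 0 -2.6 -5 0 0 0" --pt "12 0 -4.5 -7 0 0 0" --pt "12 0 -6.4 -9 0 0 0" --pt "12 0 -8.3 -10.9 0 0 0" --newtons 38

```text
time_s: 33.13
eef_pos: [0.4883, -0.0001, 0.272]
ee_rot: [3.135, -0.001, -1.701]
contact_force: [-10.8, 5.2, 11.4]
width: 0.016
gripper_force: 71.4
```

>>> carry_out --pt "12 0 -1.6 -2.2 0 0 0" --pt "12 0 -3.3 -4.4 0 0 0" --pt "12 0 -5.1 -6.4 0 0 0" --pt "12 0 -7 -8.3 0 0 0" --pt "12 0 -9 -10.1 0 0 0" --pt "12 0 -11 -11.9 0 0 0" --pt "12 0 -13.1 -13.6 0 0 0" --pt "12 0 -15.2 -15.2 0 0 0" --pt "12 0 -17.4 -16.8 0 0 0" --pt "12 0 -19.6 -18.3 0 0 0" --pt "12 0 -21.9 -19.8 0 0 0" --pt "12 0 -24.2 -21.3 0 0 0"

```text
time_s: 34.13
eef_pos: [0.5126, -0.0033, 0.2943]
ee_rot: [3.136, -0.001, -1.701]
contact_force: [-10.8, 3.8, 15.0]
width: 0.0157
gripper_force: 71.1
```

```bash
python3 - <<'E'
from h import *
s=manip.state();p=s['eef_pos'];v=p-N-.11*ex
print(p,s['contact_force'],s['gripper_force'],'rel',v@ex,v@ey,v[2]-.104)
w=cam('wrist');print(barw(w))
x=-v@ex;print('d if radius .17:',v[2]-.104-np.sqrt(.17**2-x**2),'angle',10+np.degrees(np.arcsin(x/.17)))
E
```

```text
[ 0.51264051 -0.00334987  0.2943288 ] [-10.80224687   3.79029619  14.95106815] 71.12351417541504 rel -0.09944035995566361 0.038533014460423426 0.19032880262272273
(np.float64(50.91804971864093), array([226.62259615, 277.34459459]))
d if radius .17: 0.05244619018776753 angle 45.79898408388204
```

```bash
python3 -c "
from h import *
L=[45.8,34,22,11,1]
for a,b in zip(L,L[1:]): arc(a,b,12)"
```

```text
[[44.8, -2.4, -1.7], [43.8, -4.8, -3.3], [42.8, -7.2, -4.9], [41.9, -9.7, -6.5], [40.9, -12.2, -8.0], [39.9, -14.7, -9.5], [38.9, -17.2, -10.9], [37.9, -19.8, -12.3], [37.0, -22.4, -13.7], [36.0, -25.0, -15.0], [35.0, -27.6, -16.2], [34.0, -30.3, -17.4]]
[[33.0, -2.7, -1.2], [32.0, -5.5, -2.3], [31.0, -8.2, -3.4], [30.0, -11.0, -4.4], [29.0, -13.8, -5.4], [28.0, -16.6, -6.4], [27.0, -19.4, -7.3], [26.0, -22.3, -8.1], [25.0, -25.1, -8.9], [24.0, -28.0, -9.6], [23.0, -30.9, -10.3], [22.0, -33.8, -11.0]]
[[21.1, -2.7, -0.5], [20.2, -5.3, -1.0], [19.2, -8.0, -1.5], [18.3, -10.7, -1.9], [17.4, -13.4, -2.3], [16.5, -16.1, -2.6], [15.6, -18.8, -2.9], [14.7, -21.5, -3.2], [13.8, -24.2, -3.4], [12.8, -26.9, -3.5], [11.9, -29.7, -3.6], [11.0, -32.4, -3.7]]
[[10.2, -2.5, -0.0], [9.3, -4.9, -0.0], [8.5, -7.4, 0.0], [7.7, -9.9, 0.1], [6.8, -12.4, 0.2], [6.0, -14.8, 0.4], [5.2, -17.3, 0.6], [4.3, -19.8, 0.8], [3.5, -22.2, 1.1], [2.7, -24.7, 1.4], [1.8, -27.1, 1.7], [1.0, -29.6, 2.1]]
```

>>> carry_out --pt "12 0 -2.4 -1.9 0 0 0" --pt "12 0 -4.8 -3.7 0 0 0" --pt "12 0 -7.2 -5.5 0 0 0" --pt "12 0 -9.7 -7.3 0 0 0" --pt "12 0 -12.2 -9 0 0 0" --pt "12 0 -14.7 -10.5 0 0 0" --pt "12 0 -17.2 -11.9 0 0 0" --pt "12 0 -19.8 -13.3 0 0 0" --pt "12 0 -22.4 -14.7 0 0 0" --pt "12 0 -25 -16 0 0 0" --pt "12 0 -27.6 -17.2 0 0 0" --pt "12 0 -30.3 -18.4 0 0 0"

```text
time_s: 35.18
eef_pos: [0.5446, -0.0075, 0.3117]
ee_rot: [3.141, -0.0, -1.701]
contact_force: [0.9, -1.5, 6.1]
width: 0.0159
gripper_force: 72.5
```

>>> carry_out --pt "12 0 -2.7 -1.2 0 0 0" --pt "12 0 -5.5 -2.3 0 0 0" --pt "12 0 -8.2 -3.4 0 0 0" --pt "12 0 -11 -4.4 0 0 0" --pt "12 0 -13.8 -5.4 0 0 0" --pt "12 0 -16.6 -6.4 0 0 0" --pt "12 0 -19.4 -7.3 0 0 0" --pt "12 0 -22.3 -8.1 0 0 0" --pt "12 0 -25.1 -8.9 0 0 0" --pt "12 0 -28 -9.6 0 0 0" --pt "12 0 -30.9 -10.3 0 0 0" --pt "12 0 -33.8 -11 0 0 0"

```text
time_s: 36.18
eef_pos: [0.5792, -0.012, 0.323]
ee_rot: [-3.14, -0.0, -1.701]
contact_force: [-1.5, -5.8, 2.4]
width: 0.0162
gripper_force: 71.4
```

>>> carry_out --pt "12 0 -2.7 -0.5 0 0 0" --pt "12 0 -5.3 -1 0 0 0" --pt "12 0 -8 -1.5 0 0 0" --pt "12 0 -10.7 -1.9 0 0 0" --pt "12 0 -13.4 -2.3 0 0 0" --pt "12 0 -16.1 -2.6 0 0 0" --pt "12 0 -18.8 -2.9 0 0 0" --pt "12 0 -21.5 -3.2 0 0 0" --pt "12 0 -24.2 -3.4 0 0 0" --pt "12 0 -26.9 -3.5 0 0 0" --pt "12 0 -29.7 -3.6 0 0 0" --pt "12 0 -32.4 -3.7 0 0 0"

```text
time_s: 37.18
eef_pos: [0.6112, -0.0161, 0.3266]
ee_rot: [-3.14, 0.0, -1.701]
contact_force: [-1.4, -5.0, 2.9]
width: 0.0158
gripper_force: 70.6
```

>>> carry_out --pt "12 0 -2.5 0 0 0 0" --pt "12 0 -4.9 0 0 0 0" --pt "12 0 -7.4 0 0 0 0" --pt "12 0 -9.9 0.1 0 0 0" --pt "12 0 -12.4 0.2 0 0 0" --pt "12 0 -14.8 0.4 0 0 0" --pt "12 0 -17.3 0.6 0 0 0" --pt "12 0 -19.8 0.8 0 0 0" --pt "12 0 -22.2 1.1 0 0 0" --pt "12 0 -24.2 1.4 0 0 0" --pt "12 0 -25.5 1.6 0 0 0" --pt "12 0 -26.5 1.7 0 0 0"

```text
time_s: 38.18
eef_pos: [0.6381, -0.0195, 0.325]
ee_rot: [-3.138, 0.001, -1.701]
contact_force: [1.3, -4.9, 1.3]
width: 0.0161
gripper_force: 69.6
```

>>> carry_out --pt "12 0 -0.7 0.1 0 0 0" --pt "12 0 -1.4 0.2 0 0 0" --pt "12 0 -2.1 0.3 0 0 0" --pt "12 0 -2.8 0.4 0 0 0" --pt "12 0 -2.8 0.4 0 0 0"

```text
time_s: 38.6
eef_pos: [0.6404, -0.0198, 0.3246]
ee_rot: [-3.139, 0.0, -1.701]
contact_force: [0.1, -5.3, 1.9]
width: 0.016
gripper_force: 69.8
```

>>> carry_out --pt "12 0 -0.5 0 0 0 0" --pt "12 0 -1 0 0 0 0" --pt "12 0 -1.5 0 0 0 0" --pt "12 0 -1.5 0 0 0 0"

```text
time_s: 38.93
eef_pos: [0.641, -0.0198, 0.3245]
ee_rot: [3.141, 0.0, -1.701]
contact_force: [-3.1, -4.3, 3.3]
width: 0.0157
gripper_force: 69.8
```

The lever is back on its rest stop, at the same position as when gripped. Open and lift away.

>>> carry_out --pt "17 0 0 0 0 0 0" --pt "20 0 0 0 0 0 0" --pt "26 0 0 0 0 0 0" --pt "38 0 0 0 0 0 0" --pt "52 0 0 0 0 0 0" --pt "60 0 0 0 0 0 0" --pt "60 0 0 0 0 0 0" --pt "60 0 0 -8 0 0 0" --pt "60 0 0 -25 0 0 0" --pt "60 0 0 -50 0 0 0" --pt "60 0 0 -80 0 0 0" --pt "60 0 0 -100 0 0 0"

```text
time_s: 39.93
eef_pos: [0.6416, -0.0198, 0.4281]
ee_rot: [-3.136, 0.001, -1.701]
contact_force: [-0.3, 0.2, 0.5]
width: 0.06
gripper_force: 0.0
```

>>> carry_out --pt "60 0 0 0 0 0 0" --pt "60 0 0 0 0 0 0" --pt "60 0 0 0 0 0 0" --pt "60 0 0 0 0 0 0" --pt "60 0 0 0 0 0 0" --pt "60 0 0 0 0 0 0"

```text
time_s: 40.43
eef_pos: [0.6412, -0.0196, 0.4232]
ee_rot: [3.141, 0.0, -1.701]
contact_force: [-0.5, 0.3, -0.3]
width: 0.0601
gripper_force: 0.0
```

```bash
python3 - <<'E'
from h import *
s=manip.state();print(s['eef_pos'],s['contact_force'],s['width'])
c=cam('wrist');g=cv2.cvtColor(np.array(c['pixels']),cv2.COLOR_RGB2GRAY).astype(int)
h=N+.1395*ex+[0,0,.271];u,v=proj(c,h-.03*ey)[0];print('bar pred',u,v,g[int(v),int(u)-24:int(u)+24].tolist())
# compare side view before/after, outside arm: lever+press region, block region
save(cam('side'),'s20.png');print('lever',shift('pics/side0.png','pics/s20.png',(260,150,30,50)))
# cap top centre apparent: outline of light cap in wrist view
save(c,'w20.png');p=lambda z:proj(c,[N+a*ex+b*ey+[0,0,z] for a,b in((-.023,-.03),(.023,-.03),(.023,.03),(-.023,.03))]).round(1).tolist()
print('cap home',p(.068),'proud',p(.075))
a,b=p(.068)[0],p(.068)[2]; y=int((a[1]+b[1])/2); x0=int(min(a[0],b[0]))
print(x0-12,g[y-2:y+3,x0-12:x0+70].mean(0).astype(int).tolist())
E
```

```text
[ 0.64118811 -0.01958848  0.42323364] [-0.50051862  0.27249086 -0.29857772] 0.060138248169857134
bar pred 251.82208983997657 105.95561952980353 [155, 157, 157, 161, 160, 158, 156, 158, 156, 159, 162, 170, 84, 89, 102, 110, 118, 118, 123, 127, 128, 126, 132, 133, 133, 128, 123, 126, 126, 127, 120, 111, 108, 105, 100, 97, 88, 72, 54, 51, 51, 52, 49, 49, 48, 52, 51, 52]
lever (0.9938027262687683, [0.0625, -0.0625])
cap home [[380.8, 109.0], [344.2, 109.1], [340.9, 156.8], [376.1, 156.7]] proud [[383.0, 109.0], [345.8, 109.0], [342.3, 157.5], [378.1, 157.5]]
328 [136, 142, 117, 61, 69, 77, 79, 80, 77, 78, 62, 156, 187, 70, 119, 150, 155, 154, 157, 147, 141, 141, 145, 143, 152, 155, 153, 153, 154, 151, 146, 139, 140, 143, 142, 150, 153, 153, 152, 153, 150, 146, 139, 139, 144, 141, 152, 152, 158, 114, 154, 154, 149, 125, 164, 163, 162, 162, 162, 162, 161, 162, 162, 162, 163, 164, 165, 164, 161, 160, 160, 159, 160, 161, 163, 165, 165, 164, 160, 156, 158, 163]
```

```bash
python3 -c "
from workcell import manip
print(manip.close_job())"
```

```text
the job is handed in; nothing more can be done
None
```

I handed the job in at about 40 s: the block is in the press nest, the cap mat is pressed home, and the lever was eased back to rest and released, though I viewed 11 pictures, one over the limit of 10.

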